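Jack up the die-cutting machine and hold it

ROBOT

A 6-joint arm with a two-finger parallel gripper is mounted at the origin on the work surface. World frame = base frame: x ahead of the robot, y to its left, z up, the work surface at z = 0. Lengths are in m, angles in rad, forces in N, time in s.
With the tool pointing down it reaches from about 0.35 to 0.875 m from the base axis. Payload 15.5 kg.
Tool frame: the origin (TCP) lies between the finger pads; the fingertips stand 19 mm ahead of it and the grasp point (between the pads) is the TCP; x points along the fingers, y is the direction in which the jaws open and shut, and the axes are right-handed (so a half turn about x gives the same grasp; the last joint's range is limited). The gripper opens to 85 mm and grips with 20 to 120 N. Pads are 22 mm wide; open, the fingers measure 114 mm over their backs; the gripper's body (76 mm by 85 mm) begins 54 mm behind the grasp point. The pads swing forward as they close: fully open they stand 13 mm farther back than shut.
Start: joints at [-1.198, 0.494, 1.345, -0, 1.302, -0.096], TCP at [0.282, -0.558, 0.25] pointing down, gripper open.
Joint ranges: [-2.91, 2.91], [-0.82, 2.16], [0.22, 2.67], [-1.22, 4.37], [0.12, 2.79], [-3.08, 3.08]. Speed limits (rad/s): [1.89, 1.89, 2.57, 3.01, 3.01, 3.01].

INTERFACE

Orientations are given as a unit quaternion [x, y, z, w].
In Python, from rig import * gives the robot as it stands.
- The arm moves only by the tool drive_tool, never from a script. Its argument "steps" is a list that holds one entry, the list of rows, each a list of 7 numbers: the closure, from -1 (fully open) to 1 (shut), so that 0 is half open, then the shift along the tool's x, y, z in units of 60 mm (1.0 is 60 mm), then the turn, a rotation vector about the tool's x, y, z in units of 8 degrees (1.0 is 8 degrees). In form: [[[claw, dx, dy, dz, wx, wy, wz], ...]]. A call has 1 to 5 rows; each row is the pose to reach, as a shift and turn from the pose commanded when the call began, along the tool's axes at that moment; what a row does not reach only later rows make up. A row lasts 1/8 s, in which the tool goes at most 62.5 mm and 10.7 degrees, less where a joint would pass 70% of its speed; a pose out of reach is approached as far as the arm can. A call with a gripper value outside its range is refused whole. The fingers move at their own pace and stop on an object; "newtons" is the grip in N (left out, the last holds). Time passes only in rows, so rows that repeat a pose let the fingers close. It gives the time, the measured TCP pose, the force and the opening at its end, in the units of the state.
- read_state(): the state, without advancing time (a new reading comes with each control period).
- snapshot(name): name is "scene" or "top"; returns a dict with "pixels" (480x640x3 uint8, red, green, blue), "depth" (480x640 float32, m along the optical axis (not along the pixel's ray), 0 where there is no reading), "fx", "fy", "cx", "cy" (pixels), "distortion" ([k1, k2, p1, p2, k3] as OpenCV has them; the pictures are not rectified), "extrinsics" (4x4, takes a point from world to camera coordinates). Camera axes: x right, y down, z forward; pixel columns grow to the right and rows downward; lengths in m; the calibration is good to about 2 mm. A picture is of the moment at which its call begins.
- job_done(): hands the job in, once; it reports no verdict.
Trained networks look in a picture, given as the dict that the camera call returned (one of the last four; its "shot" number tells which), for a name from the list of things; names that differ only in an ending like _2 or _b are one class to them, and where a whole thing is asked for, a point or a joint stands for the part that bears it (a point fixed in the world has none). Each returns a list of dicts, best first, with "p" (0 to 1); they miss things now and then, are a little off and sometimes report something else, mostly with a low value. They report only what shows in the picture. A call takes as long as a camera call. They do not tell look-alikes from the thing itself.
- look_for(name, picture): "location" ([x, y, z] in m, in world coordinates, good to about 4 mm: the middle of the surface that is visible of it).
The state is a dict: "clock": time; "joint_pos": joint angles; "dq": joint speeds; "tau": joint torques, N m; "tcp_pos": TCP position; "orientation": TCP orientation; "ft_force": force on the tool from outside, world axes, zero at the start; "ft_torque": the same for the moment, N m; "opening": finger opening in m.
Only numpy, scipy, OpenCV 4.12 (cv2) and the standard library are available. Lean on these libraries where they do the work, as an engineer would, in place of code of your own. Each camera call takes 0.05 s, during which the arm holds its last target.

TASK

One side of the craft room's die-cutting machine has to be raised a little so a colleague can change its rubber feet. First slide the lever jack so its saddle stands under the lift ear marked with the raised ring, with the rear of the jack pointing straight away from the machine; then fit the loose square-bored handle fully down onto the jack's square stub with its bar pointing to the rear, push the handle fully down once as a trial lift, let it come fully back up, then push it fully down again and hold it there: finish while holding the handle down, with the machine carried by the jack alone. Do not shove the machine or disturb the other things on the table.

Things in the scene. Friction and masses are not known exactly. Their poses are not given: they have to be found in the camera images.
- machine: Grey tabletop die-cutting machine, 300 (x) x 200 (y) x 150 mm high, about 3 kg, loose on 12 mm feet. Origin: table level under its centre. Two bare steel ears, 50 mm wide, on its -y side at x = -55 and +55 mm reach to y = -162 mm, 74 to 86 mm above the table, each with a rubber pad below. The ear at x = +55 has a raised ring (32 mm across, 8 high) on top: the marked one. The other is plain.
- lift_pad (a point): Centre of the underside of the round rubber pad (32 mm across) under the marked ear, below the ring: machine x = 55, y = -140 mm, 70 mm above the table while the machine stands on its feet. Axes as the machine's; y points into the machine.
- jack: Loose dark steel lever jack, 1.1 kg. Origin: centre of base underside. Base 170 (x) x 70 (y) x 8 mm. Saddle at x = +60 mm. Housing 50 (x) x 40 (y) mm, top 68 mm up, centred at x = -20 mm: grip it across y and slide the jack. On the housing sits the rocker with an upright square stub (tip 118 mm up), tilting about a pin along y at x = -20, z = 66 mm. Rear is -x.
- saddle_top (a point): Centre of the round saddle's top (36 mm across), 62 mm above the table when down, so it passes under the pad with 8 mm to spare. It rises 50 mm per rad of joint rocker, 20 mm in all.
- stub_foot (a point): Foot of the square stub, at the middle of the rocker's 40 x 36 mm shoulder plate, 86 mm above the table at rest, 20 mm over the rocker's pin. The stub rises 32 mm from here: 14 x 14 mm, the last 8 mm tapering to 9 mm; flats along the jack's x and y. Axes: the rocker's, as the jack's at rest.
- rocker (a joint): Angle of the jack's rocker, rad: 0 at rest (stub upright) to 0.40 with the handle's bar fully down at the rear. A spring (0.2 N m at rest, 0.36 at 0.40) brings it back when released; it does not lock. The machine's load adds about 0.4 to 0.7 N m from 0.17 rad on.
- handle: Loose steel handle, 0.16 kg, lying flat. Origin: underside of its hub on the bore axis. Hub 34 x 34 x 30 mm high, 16 x 16 mm square bore along z, sides along x and y. A bar 14 wide, 12 mm thick, flush with the underside, runs to -x, ending in a paddle 36 x 34 x 12 mm at x = -150 mm. Fitted: hub on the shoulder plate, x along jack x; loose; under load it leans 0.1 to 0.2 rad more than the rocker.
- paddle (a point): Centre of the top face of the handle's paddle, handle x = -150 mm, 12 mm above the handle's underside; the place to press: 4 to 9 N holds it down against the machine.
- stapler: Bystander: stapler 130 x 34 x 44 mm; it and the handle swap places at random. Origin under its centre.
- bowl: Bystander: white plastic bowl, 140 mm across, 45 mm high. Origin under its centre.
- scissors: Bystander: scissors lying flat, about 130 mm long, 7 mm high. Origin near the finger loops.
- glue: Bystander: white glue stick standing, 32 mm across, 95 mm high.
- pencil_cup: Bystander: clear cup with pencils, 72 mm across, 170 mm high with the pencils.
- feet_box: Bystander: small cardboard tray of new rubber feet, 80 x 60 x 28 mm.
- stamp: Bystander: wooden hand stamp, 50 x 34 x 64 mm high.
There are look-alikes about, which are no part of the job. Of the things shaped like the jack, the steel one is meant.

How it is judged:
By the outcome, as a careful person would: the job done as asked, in the order asked, and still so for the second after the job is handed in, while the arm keeps its last pose, push and grip.
It also fails if it takes over 72 s, if anything falls off the work surface, if the arm or the gripper's body presses on something with over 40 N, if the wrist force passes 120 N, or if a joint passes its speed limit or range.

## Working session

There is one attempt and no reset: what is moved stays moved. The work goes in short steps, Python scripts to look and compute and a tool call to move; the robot and the scene stay as the last step left them, time stands still between calls to the robot, and variables do not carry over. Pictures are saved under pics/ and viewed, and the job is handed in when it is done.

Besides the shell and the picture viewer there is one more tool, called after "Call:" as name(argument=value, ...), one argument or row to a line, values as JSON. drive_tool: Moves the arm, as the interface text tells. Its arguments: {"type":"object","properties":{"steps":{"type":"array","items":{"type":"array","items":{"type":"array","items":{"type":"number"}}}},"newtons":{"type":"number"}},"required":["steps"]}

```bash
ls; mkdir -p pics; cat > h.py <<'E'
from rig import *
import numpy as np, cv2
from scipy.spatial.transform import Rotation as R
def save(img,name): cv2.imwrite('pics/'+name,cv2.cvtColor(img,cv2.COLOR_RGB2BGR))
def world(s):
    h,w=s['depth'].shape
    K=np.array([[s['fx'],0,s['cx']],[0,s['fy'],s['cy']],[0,0,1.]])
    u,v=np.meshgrid(np.arange(w),np.arange(h))
    p=cv2.undistortPoints(np.stack([u,v],-1).reshape(-1,1,2).astype(np.float64),K,np.array(s['distortion'])).reshape(h,w,2)
    d=s['depth'].astype(float)
    P=np.concatenate([p*d[...,None],d[...,None]],-1)
    E=np.array(s['extrinsics'])
    W=(P-E[:3,3])@E[:3,:3]
    W[d==0]=np.nan
    return W
E
python3 - <<'E'
from h import *
s=read_state();print(s)
for n in ['scene','top']:
    a=snapshot(n);save(a['pixels'],n+'0.png');np.save(n+'0.npy',world(a))
    print(n,a['fx'],np.round(np.linalg.inv(np.array(a['extrinsics'])),3).tolist())
    for k in ['machine','jack','handle','lift_pad','saddle_top','stub_foot','paddle','stapler']:
        print(k,[(round(r['p'],2),np.round(r['location'],3).tolist()) for r in look_for(k,a)])
E
```

```text
pics
{'clock': 0.0, 'joint_pos': array([-1.19748363e+00,  4.94205937e-01,  1.34611612e+00,  2.44306972e-06,
        1.30246230e+00, -9.54942945e-02]), 'dq': array([-0.00060265, -0.00098115, -0.0006852 ,  0.00070444,  0.00178621,
       -0.00022808]), 'tau': array([-2.46312527e-03, -8.82157230e+01, -3.83872139e+01, -3.13138407e-04,
        9.88116808e-03,  3.00318243e-05]), 'tcp_pos': array([ 0.2822795 , -0.55726753,  0.24969116]), 'orientation': array([-0.68771199, -0.16465176,  0.68782702, -0.16381698]), 'ft_force': array([ 0.15199934, -0.68898355, -0.34663039]), 'ft_torque': array([0.01050653, 0.0243419 , 0.00951934]), 'opening': 0.08532413057836707}
scene 563.9825820876919 [[-0.547, 0.519, -0.657, 1.316], [0.837, 0.356, -0.416, 0.5], [0.018, -0.777, -0.629, 0.877], [0.0, 0.0, 0.0, 1.0]]
machine [(0.72, [0.608, 0.389, 0.126])]
jack [(0.67, [0.237, -0.4, 0.032]), (0.61, [0.46, 0.024, 0.032])]
handle [(0.87, [0.513, -0.364, 0.013]), (0.51, [0.446, 0.0, 0.089])]
lift_pad [(0.86, [0.608, 0.391, 0.129]), (0.67, [0.562, -0.204, 0.036])]
saddle_top [(0.63, [0.459, 0.079, 0.064]), (0.5, [0.514, -0.365, 0.012]), (0.47, [0.268, -0.461, 0.061])]
stub_foot [(0.57, [0.448, 0.004, 0.086]), (0.53, [0.225, -0.394, 0.086])]
paddle [(0.73, [0.509, -0.365, 0.011])]
stapler [(0.57, [0.562, -0.201, 0.036]), (0.3, [0.748, -0.306, 0.005])]
top 489.94298498804164 [[0.005, -0.995, 0.1, 0.366], [-1.0, -0.005, 0.007, -0.009], [-0.006, -0.1, -0.995, 1.414], [0.0, 0.0, 0.0, 1.0]]
machine [(0.78, [0.552, 0.349, 0.148])]
jack [(0.88, [0.437, 0.018, 0.01]), (0.61, [0.449, 0.078, 0.064])]
handle [(0.69, [0.474, -0.366, 0.014])]
lift_pad [(0.26, [0.475, -0.369, 0.012])]
saddle_top [(0.7, [0.452, 0.077, 0.065]), (0.59, [0.549, -0.201, 0.044])]
stub_foot [(0.62, [0.439, -0.003, 0.088])]
paddle [(0.58, [0.473, -0.368, 0.011])]
stapler [(0.9, [0.55, -0.203, 0.044])]
```

View pics/scene0.png

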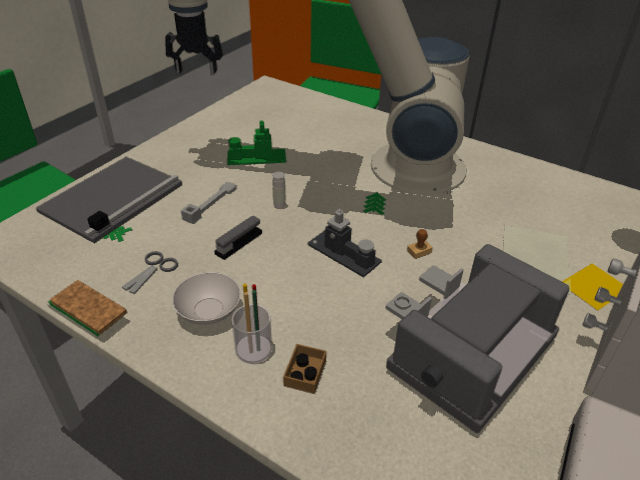

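View pics/top0.png

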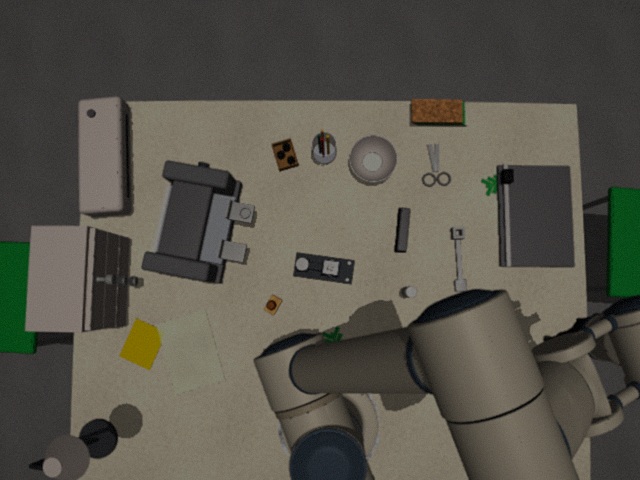

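Scene view: the steel jack is at (345,245), with a green look-alike jack at (257,150). The handle is at (208,202); the paper trimmer's arm at (130,205) could be mistaken for it. The ringed ear is at (403,303) and the plain one at (438,278). In the top view the jack is at (324,267), the handle at (458,258) and the ring at (244,213).

```bash
python3 - <<'E'
from h import *
W=np.load('top0.npy')
def box(u0,u1,v0,v1,z0,z1):
    P=W[v0:v1,u0:u1].reshape(-1,3); P=P[np.isfinite(P[:,0])]
    return P[(P[:,2]>z0)&(P[:,2]<z1)]
def rect(P,n):
    r=cv2.minAreaRect(P[:,:2].astype(np.float32)*1000); print(n,len(P),'mean',P.mean(0).round(4),'rect',np.round(r[0],1),np.round(r[1],1),round(r[2],2))
M=box(130,262,155,290,.03,.2)
rect(box(130,262,155,290,.02,.2),'machine+ears')
rect(box(130,262,155,290,.13,.17),'machine top')
rect(box(225,262,190,232,.079,.100),'ear ring')
rect(box(225,262,190,232,.0905,.100),'ring')
rect(box(217,262,235,270,.079,.09),'ear plain')
rect(box(285,365,240,295,.004,.02),'jack base')
rect(box(285,318,250,280,.055,.07),'saddle')
rect(box(315,345,250,285,.08,.095),'plate')
rect(box(315,345,250,285,.105,.13),'stubtip')
rect(box(440,475,220,300,.006,.04),'handle')
rect(box(440,475,220,245,.02,.04),'hub')
rect(box(445,475,275,297,.006,.02),'paddle')
E
python3 - <<'E'
import cv2
a=cv2.imread('pics/top0.png')
cv2.imwrite('pics/c1.png',cv2.resize(a[150:310,140:380],None,fx=3.3,fy=3.3,interpolation=cv2.INTER_CUBIC))
b=cv2.resize(a[215:300,390:490],None,fx=5,fy=5,interpolation=cv2.INTER_CUBIC)
cv2.imwrite('pics/c2.png',b)
E
```

```text
machine+ears 9291 mean [0.5543 0.3582 0.1202] rect [586.1 398.9] [385.4 378.3] 2.01
machine top 5702 mean [0.5568 0.3804 0.1493] rect [560.7 381.9] [178.4 302.2] 79.45
ear ring 449 mean [0.5926 0.2474 0.0871] rect [607.8 253.9] [86.8 80. ] 79.95
ring 73 mean [0.5965 0.2505 0.0941] rect [607.2 254.3] [73.6 82.3] 83.55
ear plain 393 mean [0.4825 0.2651 0.0855] rect [482.9 265.5] [65.7 50.5] 79.7
jack base 1105 mean [0.4412 0.0128 0.0078] rect [445.5  16.9] [155.8 228.2] 0.3
saddle 128 mean [0.4503 0.0783 0.0622] rect [450.3  78.8] [33.4 33.5] 27.88
plate 160 mean [ 0.4397 -0.0008  0.086 ] rect [440.   -0.6] [39.6 36. ] 82.12
stubtip 30 mean [ 4.40e-01 -2.00e-04  1.15e-01] rect [440.4  -1.1] [13.5 13.3] 88.32
handle 551 mean [ 0.4717 -0.3676  0.0157] rect [ 467.7 -366. ] [ 99.1 204.3] 88.98
hub 133 mean [ 0.5443 -0.3648  0.0289] rect [ 544.9 -365.3] [35.  36.1] 4.25
paddle 175 mean [ 0.3979 -0.3706  0.0114] rect [ 396.9 -356.3] [48.3 66. ] 12.57
```

View pics/c1.png

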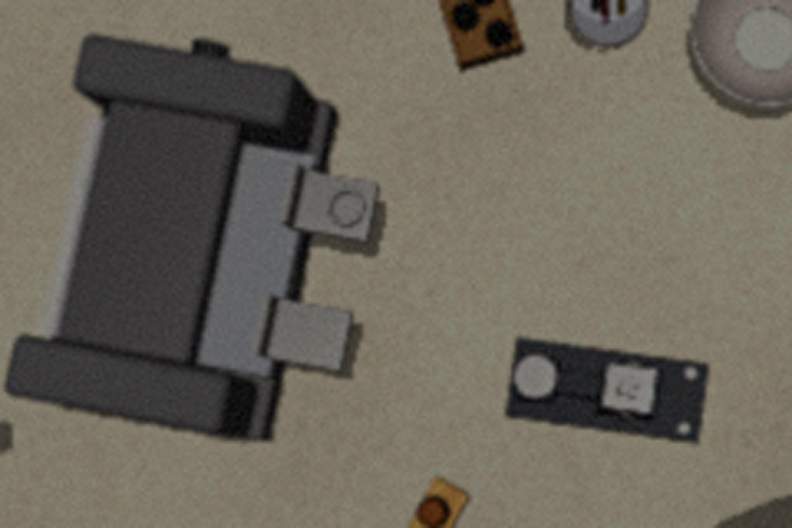

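View pics/c2.png

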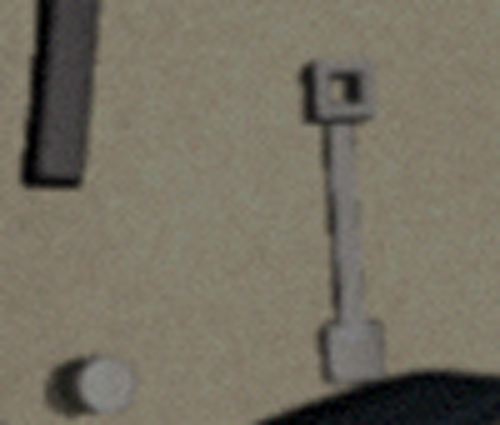

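```bash
cat > seg.py <<'E'
from h import *
def comp(W,z0,z1,cx,cy,rad,k=1):
    m=((W[...,2]>z0)&(W[...,2]<z1)&(np.hypot(W[...,0]-cx,W[...,1]-cy)<rad)).astype(np.uint8)
    n,l,st,_=cv2.connectedComponentsWithStats(m,connectivity=4)
    if n<2: return np.zeros((0,3))
    i=1+np.argmax(st[1:,4]); return W[l==i]
def rect(P,n):
    if len(P)<4: print(n,'none');return
    r=cv2.minAreaRect(P[:,:2].astype(np.float32)*1000); print(n,len(P),'mean',P.mean(0).round(4),'rect',np.round(r[0],1),np.round(r[1],1),round(r[2],2))
    return r
E
python3 - <<'E'
from seg import *
for n in ['top','scene']:
    W=np.load(n+'0.npy');print(n)
    rect(comp(W,.12,.2,.56,.38,.25),'mach top')
    rect(comp(W,.081,.091,.593,.247,.05),'earR')
    rect(comp(W,.0905,.1,.595,.25,.03),'ring')
    rect(comp(W,.081,.091,.482,.265,.05),'earP')
    rect(comp(W,.004,.016,.44,.015,.12),'jbase')
    rect(comp(W,.057,.067,.45,.078,.03),'saddle')
    rect(comp(W,.08,.092,.44,0,.035),'plate')
    rect(comp(W,.1,.13,.44,0,.03),'stub')
    rect(comp(W,.006,.04,.47,-.367,.12),'handle')
    rect(comp(W,.022,.04,.545,-.365,.03),'hub')
    rect(comp(W,.006,.02,.4,-.37,.03),'paddle')
E
```

```text
top
mach top 5772 mean [0.5568 0.3796 0.1491] rect [560.7 381.9] [178.4 302.2] 79.45
earR 362 mean [0.5909 0.2459 0.086 ] rect [591.2 245.4] [64.4 50.5] 79.62
ring 10 mean [0.5975 0.2457 0.0938] rect [597.2 245.6] [ 4.9 13.6] 48.58
earP 399 mean [0.4826 0.2651 0.086 ] rect [482.9 265.3] [65.1 50.2] 79.46
jbase 822 mean [0.4393 0.0104 0.0084] rect [441.3  17.8] [173.7  76.3] 80.58
saddle 122 mean [0.4506 0.078  0.062 ] rect [450.3  78.8] [33.4 33.5] 27.88
plate 158 mean [ 0.4397 -0.0008  0.0859] rect [440.   -0.6] [39.6 36. ] 82.12
stub 30 mean [ 4.40e-01 -2.00e-04  1.15e-01] rect [440.4  -1.1] [13.5 13.3] 88.32
handle 518 mean [ 0.4717 -0.3679  0.0162] rect [ 471.3 -368.8] [188.2  36.4] 2.81
hub 130 mean [ 0.5441 -0.365   0.0291] rect [ 545.1 -365.4] [35.  35.9] 3.6
paddle 181 mean [ 0.4002 -0.3715  0.0116] rect [ 403.3 -371.7] [53.4 34.7] 8.49
scene
mach top 10877 mean [0.5871 0.3837 0.1466] rect [560.7 382.5] [179.5 303.2] 79.81
earR 283 mean [0.5977 0.2381 0.0857] rect [590.7 235.2] [50.4 52.4] 82.67
ring 88 mean [0.5897 0.2358 0.0931] rect [590.  235.6] [28.1 30.5] 74.19
earP 506 mean [0.4858 0.2616 0.0856] rect [483.  265.7] [69. 54.] 79.33
jbase 765 mean [0.4598 0.0212 0.0085] rect [445.   15.9] [174.4  76. ] 85.76
saddle 152 mean [0.4523 0.0779 0.0615] rect [451.2  77.4] [36.  33.6] 31.13
plate 167 mean [0.4453 0.001  0.0852] rect [441.3  -2.5] [41.3 39.7] 84.73
stub 63 mean [ 0.4425 -0.0007  0.1107] rect [441.7  -1.9] [16.3 16.6] 85.02
handle 535 mean [ 0.4924 -0.368   0.0165] rect [ 470.  -372.9] [191.4  40.8] 3.34
hub 155 mean [ 0.5469 -0.3672  0.0278] rect [ 545.9 -369. ] [38.5 40.7] 89.86
paddle 132 mean [ 0.4021 -0.3728  0.0111] rect [ 400.9 -375.5] [53.2 37.4] 6.84
```

```bash
cat >> h.py <<'E'
def tgt(yaw_deg):
    # tool x down, tool y along heading yaw_deg
    a=np.deg2rad(yaw_deg); y=np.array([np.cos(a),np.sin(a),0]); x=np.array([0,0,-1.]); return R.from_matrix(np.stack([x,y,np.cross(x,y)],1))
def row(p,Rt=None,s=None,base=None):
    s=s or read_state(); R0=R.from_quat(s['orientation']) if base is None else base[1]; p0=s['tcp_pos'] if base is None else base[0]
    d=R0.inv().apply(np.array(p)-p0)/.06
    w=np.zeros(3) if Rt is None else np.rad2deg((R0.inv()*Rt).as_rotvec())/8
    return np.round(np.r_[d,w],3).tolist()
def st():
    s=read_state(); m=R.from_quat(s['orientation']).as_matrix()
    print('t',round(float(s['clock']),2),'p',s['tcp_pos'].round(4),'x',m[:,0].round(3),'yaw',round(float(np.rad2deg(np.arctan2(m[1,1],m[0,1]))),2),'F',s['ft_force'].round(2),'open',round(float(s['opening']),4),'j',s['joint_pos'].round(2))
    return s
E
python3 - <<'E'
from h import *
st()
for y in (172.4,-7.6): print(row([.4402,-.001,.25],tgt(y)))
E
```

```text
t 0.9 p [ 0.2824 -0.5576  0.2503] x [-0.  0. -1.] yaw -63.14 F [ 0.55 -0.48  0.31] open 0.0855 j [-1.2   0.49  1.35 -0.    1.3  -0.1 ]
[0.005, -7.087, -6.538, 15.557, 0.0, 0.0]
[0.005, -7.087, -6.538, -6.943, -0.0, 0.0]
```

Call:
drive_tool(
  steps=[
    [[-1,0,-3.5,-3.25,-3.5,0,0],[-1,0,-3.5,-3.25,-3.5,0,0],[-1,0,-3.5,-3.25,-3.5,0,0],[-1,0,-3.5,-3.25,-3.5,0,0],[-1,0,-3.5,-3.25,-3.5,0,0]],
  ],
)

```text
clock: 1.52
tcp_pos: [0.3616, -0.2795, 0.2505]
orientation: [0.627, 0.326, -0.627, 0.326]
ft_force: [0.8, -0.8, 0.4]
opening: 0.0853
```

```bash
python3 - <<'E'
from h import *
st()
print(row([.4402,-.001,.18],tgt(-7.6)))
E
```

```text
t 1.52 p [ 0.3616 -0.2795  0.2505] x [ 0.  0. -1.] yaw -35.07 F [ 0.77 -0.84  0.4 ] open 0.0853 j [-0.79  0.26  1.74  0.    1.14 -0.18]
[1.176, -1.596, -4.552, -3.434, -0.002, -0.0]
```

Call:
drive_tool(
  steps=[
    [[-1,0.5,-1.596,-4.552,-3.434,0,0],[-1,0.5,-1.596,-4.552,-3.434,0,0],[-1,0.5,-1.596,-4.552,-3.434,0,0],[-1,1.176,-1.596,-4.552,-3.434,0,0],[-1,1.176,-1.596,-4.552,-3.434,0,0]],
  ],
)

```text
clock: 2.15
tcp_pos: [0.4408, -0.0016, 0.1793]
orientation: [0.532, 0.465, -0.532, 0.466]
ft_force: [0.8, -0.5, -0.2]
opening: 0.0852
```

```bash
python3 - <<'E'
from h import *
st()
a=snapshot('scene');save(cv2.resize(a['pixels'][150:320,260:430],None,fx=3.3,fy=3.3),'s1.png')
print(row([.4402,-.001,.07],tgt(-7.6)))
E
```

```text
t 2.15 p [ 0.4408 -0.0016  0.1793] x [ 0.001 -0.    -1.   ] yaw -7.62 F [ 0.76 -0.45 -0.25] open 0.0852 j [-0.14  0.34  1.87  0.    0.93 -0.01]
[1.783, 0.004, 0.055, 0.002, -0.01, 0.013]
```

View pics/s1.png

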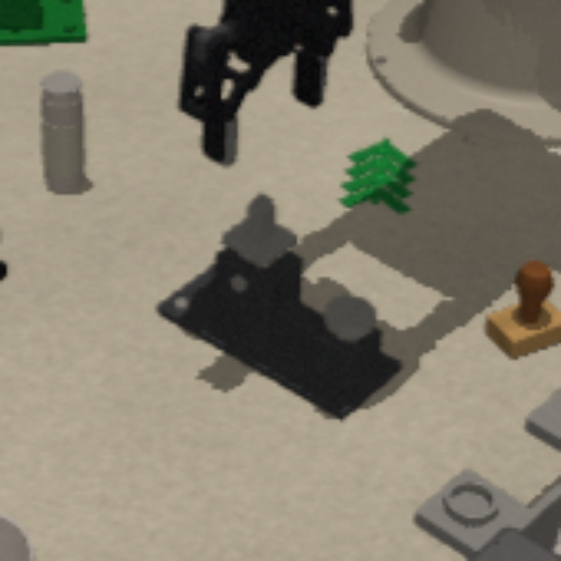

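The crop shows the open fingers above the dark steel jack, with the stub at (262,205), the saddle at (350,318) and the ringed ear at (468,505). Next I descend onto the housing.

Call:
drive_tool(
  steps=[
    [[-1,0.9,0.004,0.05,0,0,0],[-1,1.3,0.004,0.05,0,0,0],[-1,1.6,0.004,0.05,0,0,0],[-1,1.8,0.004,0.05,0,0,0],[-1,1.8,0.004,0.05,0,0,0]],
  ],
)

```text
clock: 2.82
tcp_pos: [0.44, -0.0067, 0.0714]
orientation: [-0.532, -0.466, 0.533, -0.465]
ft_force: [0.5, -0.0, 0.2]
opening: 0.0853
```

```bash
python3 - <<'E'
from h import *
st()
a=snapshot('scene');save(cv2.resize(a['pixels'][150:320,260:430],None,fx=3.3,fy=3.3),'s2.png')
E
```

```text
t 2.83 p [ 0.44   -0.0067  0.0714] x [-0.001  0.    -1.   ] yaw -7.67 F [ 0.46 -0.02  0.22] open 0.0853 j [-0.15  0.54  1.98 -0.    0.63 -0.02]
```

View pics/s2.png

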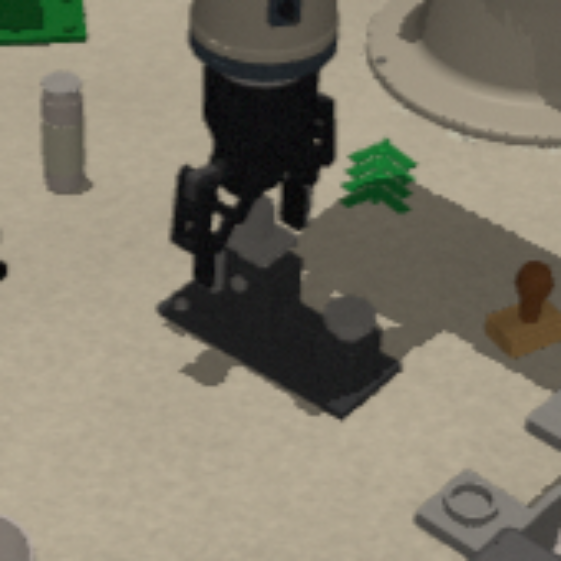

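Call:
drive_tool(
  steps=[
    [[-1,0.02,0,-0.09,0,0,0],[-1,0.02,0,-0.09,0,0,0]],
  ],
)

```text
clock: 3.12
tcp_pos: [0.4412, -0.001, 0.071]
orientation: [0.532, 0.465, -0.532, 0.466]
ft_force: [0.4, -0.2, -0.1]
opening: 0.0852
```

```bash
python3 - <<'E'
from h import *
s=st()
print(row([.4402,-.001,.07],tgt(-7.6),s))
E
```

```text
t 3.12 p [ 0.4412 -0.001   0.071 ] x [ 0.001 -0.    -1.   ] yaw -7.64 F [ 0.42 -0.24 -0.08] open 0.0852 j [-0.14  0.54  1.98  0.    0.62 -0.  ]
[0.016, -0.017, 0.003, -0.005, -0.0, -0.007]
```

Call:
drive_tool(
  steps=[
    [[1,0,0,0,0,0,0],[1,0,0,0,0,0,0],[1,0,0,0,0,0,0],[1,0,0,0,0,0,0],[1,0,0,0,0,0,0]],
  ],
  newtons=40,
)

```text
clock: 3.75
tcp_pos: [0.4408, -0.0013, 0.0707]
orientation: [-0.532, -0.465, 0.532, -0.465]
ft_force: [-2.1, 0.3, 7.5]
opening: 0.0391
```

```bash
cat > jack.py <<'E'
from seg import *
def pose(n='top',c=(.44,0),g=None):
    a=snapshot(n);W=world(a)
    return a,W
E
python3 - <<'E'
from h import *
s=st()
a=snapshot('scene');save(cv2.resize(a['pixels'][150:320,260:430],None,fx=3.3,fy=3.3),'s3.png')
E
```

```text
t 3.75 p [ 0.4408 -0.0013  0.0707] x [-0.  0. -1.] yaw -7.67 F [-2.06  0.28  7.52] open 0.0391 j [-0.14  0.54  1.98 -0.    0.62 -0.  ]
```

View pics/s3.png

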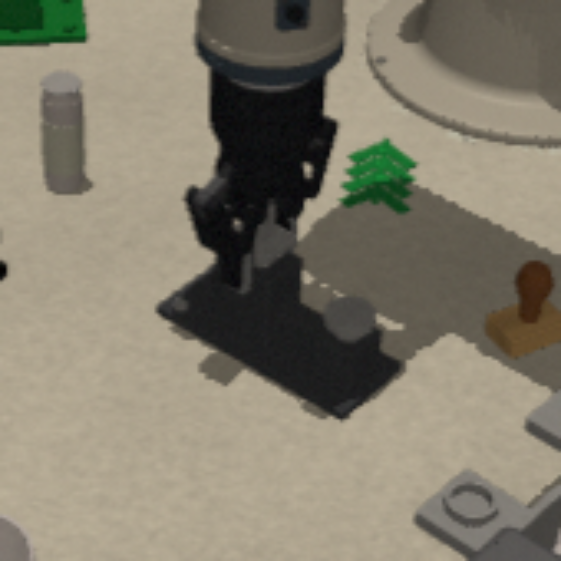

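```bash
python3 - <<'E'
from h import *
s=st()
print(row([.5645,.0979,.0710],tgt(-10.4),s),row([.5753,.1569,.0710],tgt(-10.4),s))
E
```

```text
t 3.8 p [ 0.4408 -0.0013  0.0707] x [-0.  0. -1.] yaw -7.67 F [-2.36  0.25  8.88] open 0.0392 j [-0.14  0.54  1.98 -0.    0.62 -0.  ]
[-0.005, 1.823, -1.914, 0.341, 0.0, 0.001] [-0.005, 1.87, -2.913, 0.341, 0.0, 0.001]
```

Call:
drive_tool(
  steps=[
    [[1,-0.01,0.25,-0.25,0,0,0],[1,-0.01,0.6,-0.6,0.1,0,0],[1,-0.01,1.0,-1.05,0.2,0,0],[1,-0.01,1.4,-1.5,0.3,0,0],[1,-0.01,1.7,-1.75,0.341,0,0]],
  ],
)

```text
clock: 4.42
tcp_pos: [0.5562, 0.09, 0.0708]
orientation: [-0.543, -0.453, 0.544, -0.453]
ft_force: [-7.2, -5.6, 8.0]
opening: 0.0385
```

Call:
drive_tool(
  steps=[
    [[1,0,0.12,-0.13,0,0,0],[1,0,0.12,-0.15,0,0,0]],
  ],
)

```text
clock: 4.68
tcp_pos: [0.5648, 0.0967, 0.0708]
orientation: [-0.543, -0.453, 0.543, -0.453]
ft_force: [0.6, -0.9, -6.0]
opening: 0.0393
```

```bash
cat > chk.py <<'E'
from seg import *
import sys
tag=sys.argv[1]; c=[float(v) for v in sys.argv[2:4]]  # stub
d=np.array([.1805,.9836])
st()
for n in ['top','scene']:
    a=snapshot(n);W=world(a);save(a['pixels'],f'{n}_{tag}.png');print(n)
    sd=np.array(c)+.08*d; ba=np.array(c)+.02*d
    rect(comp(W,.081,.091,.591,.245,.05),'earR')
    rect(comp(W,.081,.091,.483,.265,.05),'earP')
    rect(comp(W,.12,.2,.56,.38,.25),'mach top')
    rect(comp(W,.004,.016,*ba,.12),'jbase')
    rect(comp(W,.055,.067,*sd,.03),'saddle')
    rect(comp(W,.08,.092,*c,.035),'plate')
    rect(comp(W,.098,.13,*c,.025),'stub')
E
python3 chk.py a .5645 .0979
```

```text
t 4.67 p [0.5648 0.0967 0.0708] x [-0. -0. -1.] yaw -10.38 F [ 0.64 -0.85 -5.98] open 0.0393 j [ 0.07  0.65  1.65 -0.    0.84  0.25]
top
earR 243 mean [0.5916 0.2567 0.0863] rect [593.1 252.7] [48.7 52. ] 81.56
earP 238 mean [0.4882 0.275  0.0861] rect [486.8 273.1] [47.5 44.6] 78.62
mach top 4579 mean [0.5896 0.3762 0.1491] rect [574.7 379.6] [178.3 275.4] 79.61
jbase 112 mean [0.5523 0.1731 0.0082] rect [554.1 169.9] [20.5 70.5] 2.39
saddle none
plate none
stub none
scene
earR 287 mean [0.5976 0.2384 0.0857] rect [588.9 235.8] [47.6 52.6] 79.58
earP 493 mean [0.4865 0.2596 0.0855] rect [483.3 265.5] [70.8 53.3] 79.53
mach top 10867 mean [0.5871 0.3838 0.1466] rect [561.  382.9] [179.5 303.2] 79.61
jbase 960 mean [0.5857 0.1179 0.0083] rect [570.2 114.1] [172.4  66.9] 79.86
saddle 210 mean [0.5794 0.1749 0.0611] rect [577.6 174.2] [37.8 34. ] 28.07
plate 182 mean [0.5663 0.1058 0.0858] rect [568.5 105.5] [22.1 60. ] 85.32
stub 47 mean [0.5476 0.1081 0.115 ] rect [548.3 107.7] [21.2 13.3] 20.34
```

View pics/top_a.png

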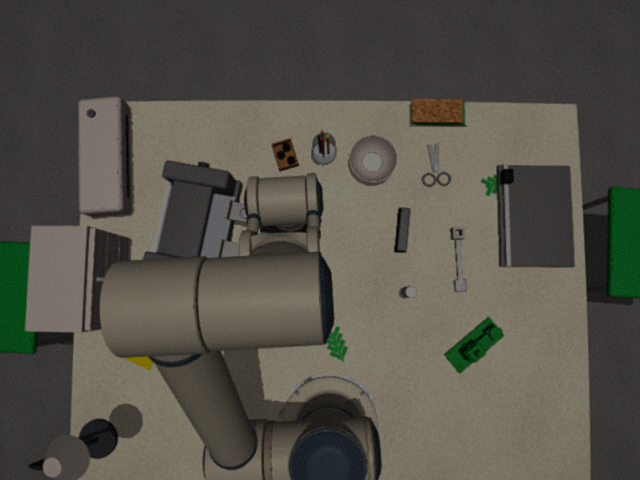

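View pics/scene_a.png

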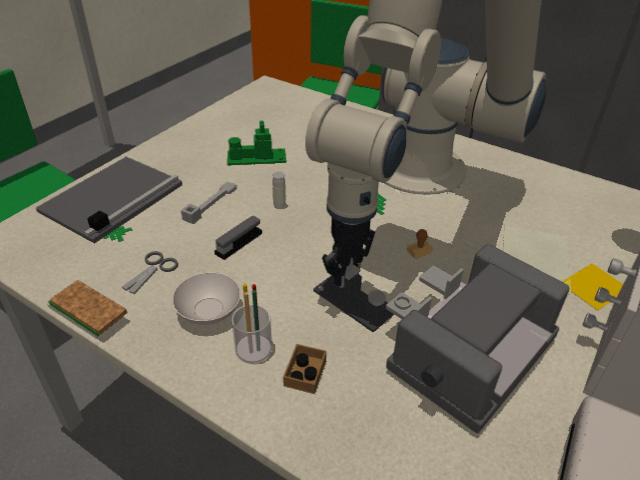

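The jack follows the grip. Scene view: the jack is at (352,297) in front of the ringed ear at (403,303), and the machine hasn't moved. I'll slide it in along its axis.

```bash
python3 - <<'E'
from h import *
s=st()
print(row([.5760,.1569,.0710],tgt(-10.4),s))
E
```

```text
t 4.78 p [0.5641 0.0965 0.0708] x [-0.001  0.    -1.   ] yaw -10.41 F [ 1.04  0.24 -7.93] open 0.0389 j [0.07 0.65 1.65 0.   0.84 0.25]
[-0.003, 0.012, -1.026, -0.001, -0.0, 0.004]
```

Call:
drive_tool(
  steps=[
    [[1,0,0,-0.25,0,0,0],[1,0,0.01,-0.5,0,0,0],[1,0,0.01,-0.75,0,0,0],[1,0,0.01,-1.02,0,0,0],[1,0,0.01,-1.02,0,0,0]],
  ],
)

```text
clock: 5.4
tcp_pos: [0.5765, 0.1584, 0.071]
orientation: [0.543, 0.453, -0.543, 0.453]
ft_force: [0.2, -0.2, -8.5]
opening: 0.039
```

```bash
python3 chk.py b .576 .1569; python3 -c "
import cv2
a=cv2.imread('pics/scene_b.png');cv2.imwrite('pics/sb.png',cv2.resize(a[200:360,290:480],None,fx=3.5,fy=3.5))"
```

```text
t 5.4 p [0.5765 0.1584 0.071 ] x [ 0.  0. -1.] yaw -10.31 F [ 0.16 -0.21 -8.54] open 0.039 j [0.17 0.67 1.58 0.   0.88 0.35]
top
earR 9 mean [0.5643 0.2269 0.0852] rect [564.4 226.4] [11.6  2.6] 87.05
earP none
mach top 4708 mean [0.5756 0.3838 0.1493] rect [564.1 381.9] [177. 296.] 79.46
jbase 119 mean [0.5719 0.1016 0.0086] rect [565.5 100.3] [73.3 23.1] 0.58
saddle none
plate none
stub none
scene
earR 287 mean [0.5979 0.2385 0.0859] rect [589.7 236.2] [48.8 52. ] 79.82
earP 510 mean [0.486  0.2617 0.0856] rect [483.6 265.9] [69.6 53.4] 77.63
mach top 10863 mean [0.5872 0.3837 0.1466] rect [560.5 382. ] [180.6 303.5] 79.9
jbase 870 mean [0.5972 0.1621 0.0084] rect [602.3 162.5] [170.1  59. ] 63.73
saddle 37 mean [0.6049 0.2324 0.0596] rect [605.2 231.4] [21.   9.6] 87.64
plate 186 mean [0.5782 0.1674 0.086 ] rect [581.  166.9] [22.9 59.2] 84.84
stub 77 mean [0.5666 0.1671 0.113 ] rect [573.3 169.2] [46.7 18.2] 9.08
```

View pics/sb.png

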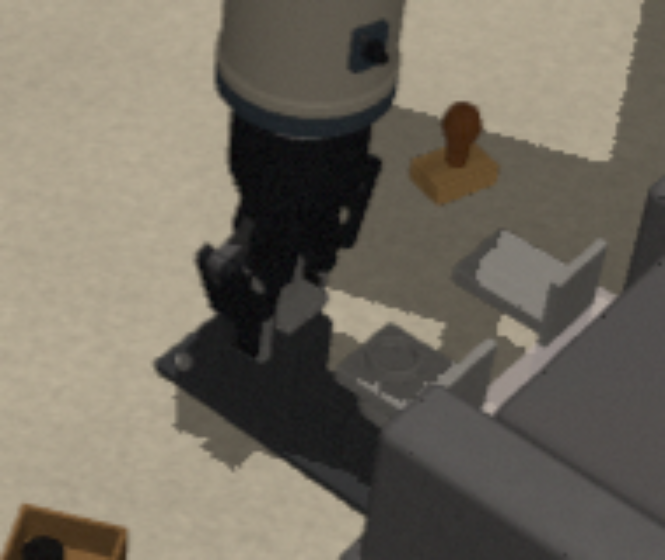

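The crop shows the jack's front under the ringed ear at (395,355), and the machine is unmoved. I'll release and back up to check.

Call:
drive_tool(
  steps=[
    [[-1,0,0,0,0,0,0],[-1,0,0,0,0,0,0],[-1,0,0,0,0,0,0],[-1,0,0,0,0,0,0],[-1,-0.3,0,0,0,0,0]],
  ],
)

```text
clock: 6.12
tcp_pos: [0.5756, 0.1566, 0.0889]
orientation: [-0.543, -0.453, 0.544, -0.452]
ft_force: [0.1, -0.4, 0.2]
opening: 0.0857
```

Call:
drive_tool(
  steps=[
    [[-1,-1,0,0,0,0,0],[-1,-2,0,0,0,0,0],[-1,-2.8,0,0,0,0,0],[-1,-2.8,0,2,0,0,0],[-1,-2.8,0,4,0,0,0]],
  ],
)

```text
clock: 6.75
tcp_pos: [0.5536, 0.0329, 0.2591]
orientation: [0.543, 0.452, -0.542, 0.454]
ft_force: [0.9, -0.8, -0.3]
opening: 0.0858
```

```bash
python3 - <<'E'
from h import *
s=st()
print(row([.545,-.3655,.20],tgt(-87.2),s),row([.545,-.3655,.20],tgt(92.8),s))
E
```

```text
t 6.75 p [0.5536 0.0329 0.2591] x [ 0.003 -0.    -1.   ] yaw -10.29 F [ 0.88 -0.77 -0.28] open 0.0858 j [-0.05  0.38  1.51 -0.    1.24  0.13]
[0.986, 1.043, 6.559, 9.613, -0.014, -0.015] [0.986, 1.043, 6.559, -12.887, 0.016, -0.015]
```

Call:
drive_tool(
  steps=[
    [[-1,0,0.6,3.5,5,0,0],[-1,0,0.6,3.5,5,0,0],[-1,0,0.6,3.5,5,0,0],[-1,0,0.8,5.5,7,0,0],[-1,0,1.0,6.5,9.6,0,0]],
  ],
)

```text
clock: 7.38
tcp_pos: [0.5446, -0.2805, 0.2586]
orientation: [0.69, 0.156, -0.689, 0.156]
ft_force: [1.9, -0.0, 0.7]
opening: 0.0856
```

```bash
python3 chk.py c .576 .1569;  python3 - <<'E'
from seg import *
W=world(snapshot('top'))
rect(comp(W,.006,.04,.47,-.367,.12),'handle')
s=st()
print(row([.545,-.3655,.20],tgt(-87.2),s))
import cv2
a=cv2.imread('pics/top_c.png');cv2.imwrite('pics/tc.png',cv2.resize(a[150:310,140:380],None,fx=3.3,fy=3.3))
E
```

```text
t 7.38 p [ 0.5446 -0.2805  0.2586] x [ 0.001 -0.001 -1.   ] yaw -64.47 F [ 1.92 -0.02  0.73] open 0.0856 j [-0.57  0.47  1.37  0.    1.3   0.55]
top
earR 295 mean [0.5911 0.248  0.086 ] rect [591.1 245.9] [64.9 50.5] 79.35
earP 403 mean [0.4829 0.2652 0.086 ] rect [482.8 265.2] [63.9 50.1] 79.67
mach top 5772 mean [0.5569 0.3796 0.1491] rect [560.9 382.8] [179.6 302.2] 79.71
jbase 697 mean [0.5703 0.1604 0.0086] rect [579.9 176.9] [171.7  75.2] 79.57
saddle none
plate 159 mean [0.5748 0.1566 0.0857] rect [575.7 157.3] [40.6 36.3] 80.34
stub 32 mean [0.5743 0.1563 0.1138] rect [575.3 157.2] [13.3 13.5] 72.16
scene
earR 288 mean [0.5979 0.2383 0.0856] rect [590.  235.4] [48.2 51. ] 80.79
earP 514 mean [0.4865 0.2613 0.0856] rect [483.6 265.4] [69.6 54.8] 79.83
mach top 10871 mean [0.5871 0.3837 0.1466] rect [561.1 382.3] [179.8 303.2] 79.95
jbase 850 mean [0.5962 0.1601 0.0082] rect [580.8 170.1] [166.8  70.8] 78.62
saddle 35 mean [0.6047 0.2312 0.0595] rect [603.7 229.6] [24.3  5.6] 77.0
plate 234 mean [0.5812 0.1582 0.0854] rect [574.8 156.4] [42.  39.7] 78.62
stub 94 mean [0.5784 0.1573 0.1097] rect [575.9 155.9] [16.4 16.5] 75.14
handle 208 mean [ 0.525  -0.3643  0.0196] rect [ 518.8 -366. ] [87.6 35.7] 2.08
t 7.53 p [ 0.5446 -0.2813  0.2581] x [ 0.001 -0.001 -1.   ] yaw -64.38 F [-0.43  1.26  0.03] open 0.0857 j [-0.57  0.47  1.37 -0.    1.3   0.55]
[0.969, 1.267, 0.601, 2.852, -0.004, -0.007]
```

View pics/tc.png

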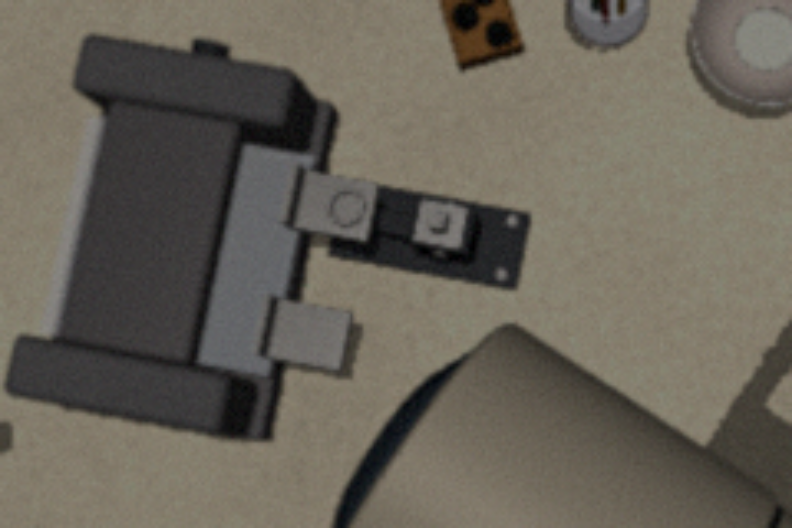

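The jack is in place: stub measured at (0.5755,0.157) against a target of (0.5753,0.1569), heading 79.6°, machine unmoved. In the crop the ring is at (347,208) and the stub at (440,222), in line. Next is the handle.

Call:
drive_tool(
  steps=[
    [[-1,0.5,1.267,0.601,1.3,0,0],[-1,1.0,1.267,0.601,2.6,0,0],[-1,1.6,1.267,0.601,2.85,0,0],[-1,2.0,1.267,0.601,2.85,0,0],[-1,2.0,1.267,0.601,2.85,0,0]],
  ],
)

```text
clock: 8.15
tcp_pos: [0.5454, -0.3611, 0.1364]
orientation: [-0.706, -0.02, 0.708, -0.019]
ft_force: [-0.2, 0.0, -0.1]
opening: 0.085
```

Call:
drive_tool(
  steps=[
    [[-1,0,0,0,0,0,0]],
  ],
)

```text
clock: 8.28
tcp_pos: [0.5466, -0.3624, 0.1388]
orientation: [0.707, 0.019, -0.706, 0.02]
ft_force: [-0.1, 0.9, 0.0]
opening: 0.0854
```

```bash
python3 - <<'E'
from h import *
s=st()
print(row([.545,-.3655,.026],tgt(-87.2),s))
a=snapshot('scene');save(cv2.resize(a['pixels'][120:260,140:300],None,fx=4,fy=4),'s4.png')
E
```

```text
t 8.28 p [ 0.5466 -0.3624  0.1388] x [ 0.001 -0.001 -1.   ] yaw -86.85 F [-0.1   0.92  0.  ] open 0.0854 j [-0.68  0.65  1.38  0.    1.11  0.84]
[1.88, 0.048, 0.033, 0.044, -0.009, -0.008]
```

View pics/s4.png

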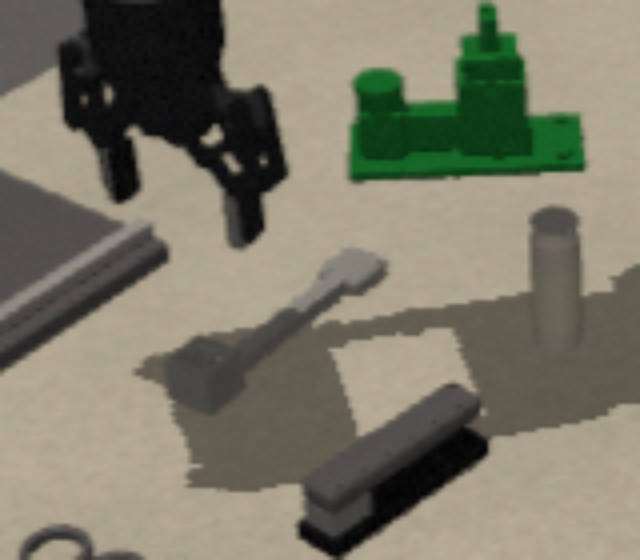

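The crop shows the gripper over the handle: hub at (205,375), paddle at (355,268), clear of the stapler and trimmer. Descending.

Call:
drive_tool(
  steps=[
    [[-1,0.8,0.05,0.03,0.05,0,0],[-1,1.4,0.05,0.03,0.05,0,0],[-1,1.7,0.05,0.03,0.05,0,0],[-1,1.87,0.05,0.03,0.05,0,0],[-1,1.87,0.05,0.03,0.05,0,0]],
  ],
)

```text
clock: 8.95
tcp_pos: [0.5447, -0.3659, 0.0254]
orientation: [0.707, 0.017, -0.707, 0.017]
ft_force: [0.1, -1.0, 1.0]
opening: 0.0854
```

```bash
python3 - <<'E'
from h import *
s=st()
print(row([.545,-.3655,.026],tgt(-87.2),s))
a=snapshot('scene');save(cv2.resize(a['pixels'][120:260,140:300],None,fx=4,fy=4),'s5.png')
E
```

```text
t 8.95 p [ 0.5447 -0.3659  0.0254] x [ 0. -0. -1.] yaw -87.3 F [ 0.14 -0.99  1.  ] open 0.0854 j [-0.68  0.8   1.45  0.    0.9   0.84]
[-0.01, -0.006, -0.006, -0.013, -0.003, -0.003]
```

View pics/s5.png

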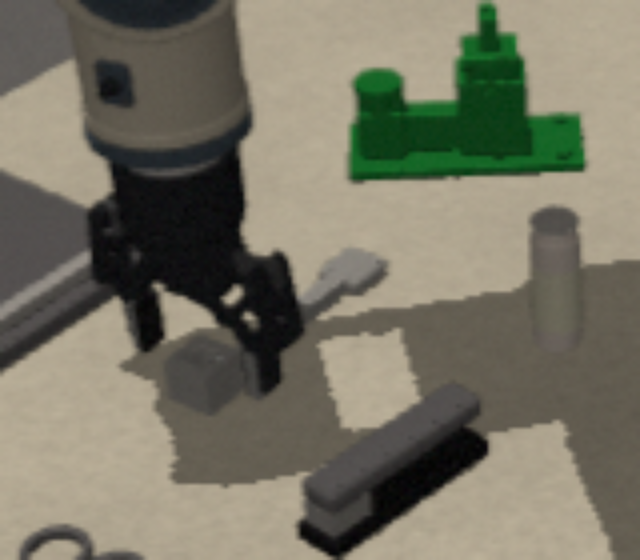

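Call:
drive_tool(
  steps=[
    [[1,0,0,0,0,0,0],[1,0,0,0,0,0,0],[1,0,0,0,0,0,0],[1,0,0,0,0,0,0],[1,0,0,0,0,0,0]],
  ],
  newtons=80,
)

```text
clock: 9.62
tcp_pos: [0.5447, -0.366, 0.0257]
orientation: [0.707, 0.016, -0.707, 0.017]
ft_force: [-1.6, 0.9, 7.4]
opening: 0.0327
```

```bash
python3 - <<'E'
from h import *
s=st()
a=snapshot('scene');save(cv2.resize(a['pixels'][120:260,140:300],None,fx=4,fy=4),'s6.png')
E
```

```text
t 9.62 p [ 0.5447 -0.366   0.0257] x [ 0.001 -0.001 -1.   ] yaw -87.31 F [-1.64  0.91  7.4 ] open 0.0327 j [-0.68  0.8   1.45 -0.    0.9   0.84]
```

View pics/s6.png

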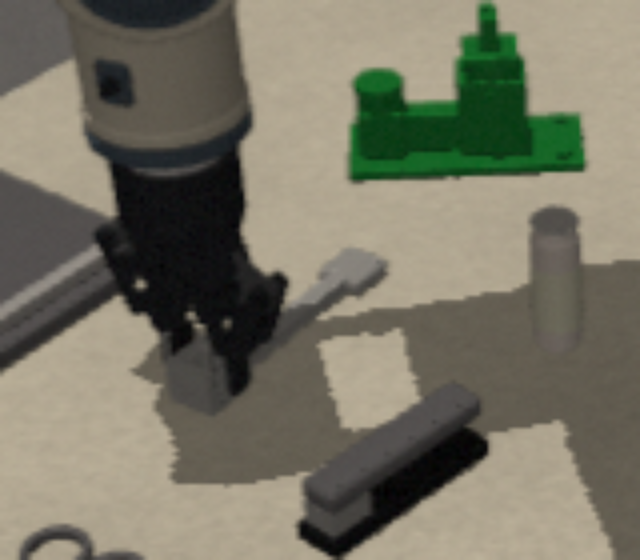

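The hub is held in the crop at (205,370), opening 32.7 mm. Lifting.

Call:
drive_tool(
  steps=[
    [[1,-0.3,0,0,0,0,0],[1,-1,0,0,0,0,0],[1,-2,0,0,0,0,0],[1,-3.0,0,0,0,0,0],[1,-3.4,0,0,0,0,0]],
  ],
)

```text
clock: 10.3
tcp_pos: [0.5451, -0.3663, 0.2342]
orientation: [0.708, 0.015, -0.705, 0.018]
ft_force: [0.5, 0.0, -2.3]
opening: 0.0326
```

```bash
python3 - <<'E'
from h import *
s=st()
a=snapshot('scene');save(cv2.resize(a['pixels'][40:260,100:340],None,fx=3,fy=2.7),'s7.png')
print(row([.5755,.100,.23],tgt(-10.4),s),row([.5755,.1570,.23],tgt(-10.4),s))
E
```

```text
t 10.3 p [ 0.5451 -0.3663  0.2342] x [ 0.005 -0.004 -1.   ] yaw -87.31 F [ 0.47  0.03 -2.33] open 0.0326 j [-0.68  0.55  1.29  0.    1.3   0.84]
[0.044, -7.739, -0.871, -9.613, -0.008, -0.044] [0.041, -8.688, -0.915, -9.613, -0.008, -0.044]
```

View pics/s7.png

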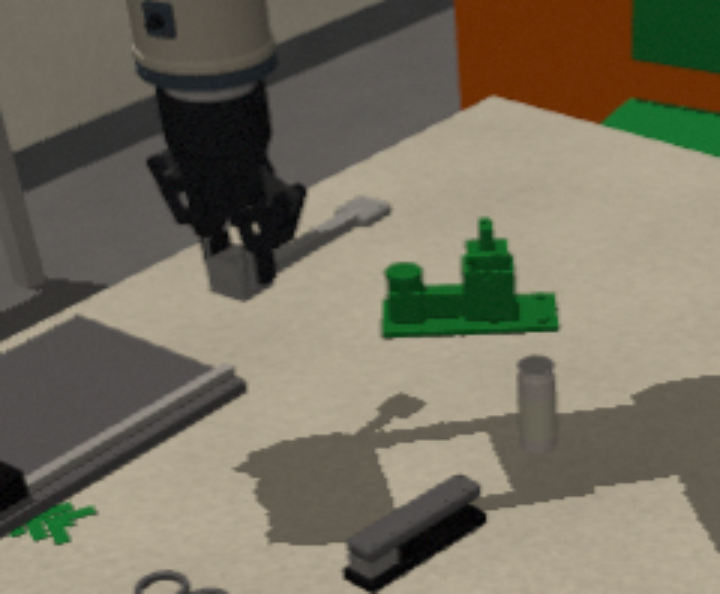

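Call:
drive_tool(
  steps=[
    [[1,0,-0.7,0,-0.8,0,0],[1,0,-1.5,-0.1,-1.8,0,0],[1,0,-2.4,-0.2,-2.9,0,0],[1,0,-3.3,-0.4,-4.0,0,0],[1,0,-4.0,-0.5,-5.0,0,0]],
  ],
)

```text
clock: 10.98
tcp_pos: [0.5627, -0.1223, 0.2291]
orientation: [-0.658, -0.259, 0.658, -0.259]
ft_force: [0.5, 0.8, -1.1]
opening: 0.0326
```

```bash
python3 - <<'E'
from h import *
s=st()
print(row([.5755,.1570,.23],tgt(-10.4),s))
E
```

```text
t 10.97 p [ 0.5627 -0.1223  0.2291] x [-0.  0. -1.] yaw -47.0 F [ 0.51  0.84 -1.09] open 0.0326 j [-0.32  0.45  1.5   0.    1.2   0.5 ]
[-0.014, -3.26, -3.331, -4.575, -0.001, 0.002]
```

Call:
drive_tool(
  steps=[
    [[1,0,-0.8,-0.8,-1.1,0,0],[1,0,-1.6,-1.6,-2.3,0,0],[1,0,-2.4,-2.4,-3.5,0,0],[1,0,-3.0,-3.0,-4.5,0,0],[1,0,-3.25,-3.32,-4.575,0,0]],
  ],
)

```text
clock: 11.6
tcp_pos: [0.5764, 0.157, 0.229]
orientation: [-0.543, -0.453, 0.543, -0.452]
ft_force: [0.9, -1.5, -1.8]
opening: 0.0324
```

Call:
drive_tool(
  steps=[
    [[1,0,0,0,0,0,0],[1,0,0,0,0,0,0]],
  ],
)

```text
clock: 11.85
tcp_pos: [0.5769, 0.1533, 0.2289]
orientation: [-0.544, -0.451, 0.545, -0.451]
ft_force: [0.2, -0.1, -1.4]
opening: 0.0326
```

```bash
python3 - <<'E'
from seg import *
s=st()
print(row([.5755,.1570,.145],tgt(-10.4),s))
a=snapshot('scene');save(cv2.resize(a['pixels'][130:330,260:460],None,fx=3,fy=3),'s8.png')
W=world(a); R0=R.from_quat(s['orientation'])
L=(W-s['tcp_pos'])@R0.as_matrix()
# handle bar points in tool frame: z tool = rear
m=(abs(L[...,1])<.022)&(L[...,2]>.03)&(L[...,2]<.18)&(L[...,0]>-.02)&(L[...,0]<.06)
P=L[m];print(len(P))
for z in np.arange(.03,.18,.02):
    q=P[(P[:,2]>z)&(P[:,2]<z+.02)]
    if len(q)>3: print(round(z,2),len(q),np.percentile(q,[5,50,95],axis=0)[:,:2].round(4).tolist())
print('rear end',np.percentile(P[:,2],[99,100]))
E
```

```text
t 11.85 p [0.5769 0.1533 0.2289] x [-0.001 -0.    -1.   ] yaw -10.73 F [ 0.24 -0.08 -1.41] open 0.0326 j [ 0.16  0.48  1.44 -0.    1.22  0.35]
[1.398, -0.033, -0.057, -0.041, 0.003, 0.003]
593
0.03 49 [[0.0139, 0.0034], [0.0182, 0.0052], [0.0251, 0.0075]]
0.05 76 [[0.0121, -0.0042], [0.0154, 0.005], [0.0242, 0.0082]]
0.07 79 [[0.0123, -0.0065], [0.0152, 0.0047], [0.0234, 0.008]]
0.09 77 [[0.0124, -0.0062], [0.0149, 0.0053], [0.0245, 0.0078]]
0.11 81 [[0.0124, -0.0049], [0.015, 0.0048], [0.025, 0.0082]]
0.13 130 [[0.0123, -0.0137], [0.0147, 0.0064], [0.0233, 0.0174]]
0.15 101 [[0.0123, -0.0124], [0.0147, 0.0068], [0.0221, 0.0173]]
rear end [0.1656434  0.16816764]
```

View pics/s8.png

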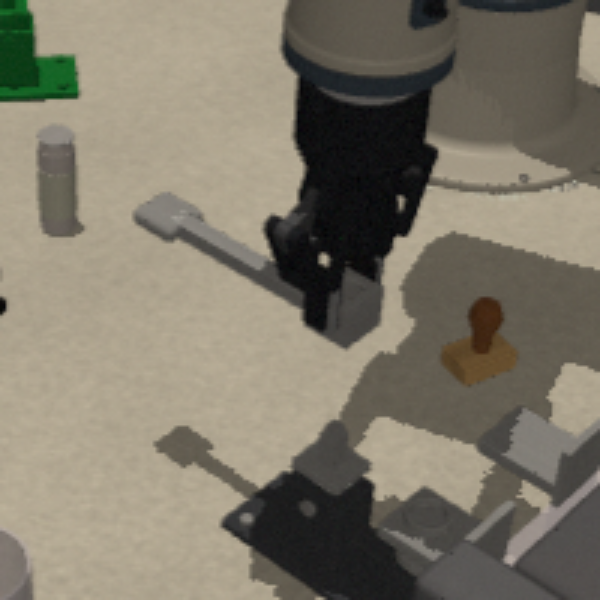

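Held level in the crop: hub at (355,305) above the stub at (335,435), bar to the rear. I'll descend to just above the stub tip.

Call:
drive_tool(
  steps=[
    [[1,0.6,-0.03,-0.055,-0.04,0,0],[1,1.0,-0.03,-0.055,-0.04,0,0],[1,1.3,-0.03,-0.055,-0.04,0,0],[1,1.3,-0.03,-0.055,-0.04,0,0],[1,1.3,-0.03,-0.055,-0.04,0,0]],
  ],
)

```text
clock: 12.52
tcp_pos: [0.5765, 0.1568, 0.1518]
orientation: [0.544, 0.452, -0.543, 0.453]
ft_force: [0.4, 0.0, -1.9]
opening: 0.0322
```

```bash
python3 - <<'E'
from seg import *
s=st()
print(row([.5753,.1570,.145],tgt(-10.3),s),row([.5753,.1570,.1115],tgt(-10.3),s))
a=snapshot('scene');save(cv2.resize(a['pixels'][200:320,320:440],None,fx=5,fy=5,interpolation=cv2.INTER_CUBIC),'s9.png')
E
```

```text
t 12.53 p [0.5765 0.1568 0.1518] x [ 0.001  0.    -1.   ] yaw -10.44 F [ 0.42  0.   -1.89] open 0.0322 j [ 0.17  0.56  1.53 -0.    1.05  0.35]
[0.113, -0.02, 0.001, -0.018, -0.002, -0.006] [0.671, -0.02, 0.001, -0.018, -0.002, -0.006]
```

View pics/s9.png

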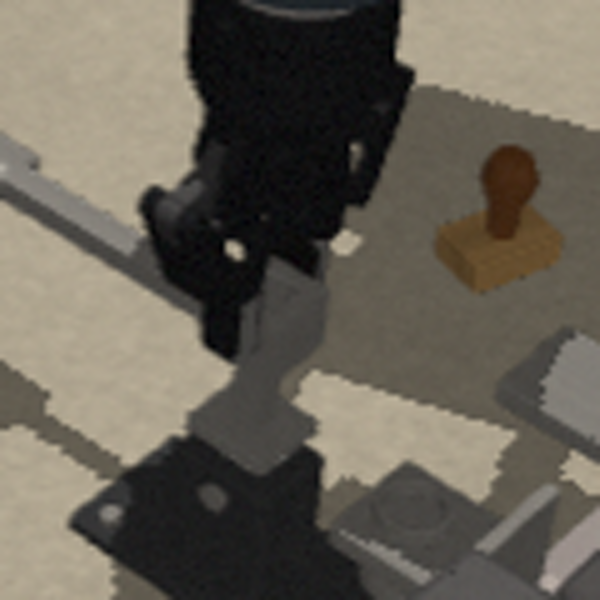

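Call:
drive_tool(
  steps=[
    [[1,0.12,-0.02,0,0,0,0],[1,0.2,-0.02,0,0,0,0],[1,0.28,-0.02,0,0,0,0],[1,0.28,-0.02,0,0,0,0]],
  ],
)

```text
clock: 13.08
tcp_pos: [0.5747, 0.1574, 0.1337]
orientation: [-0.543, -0.453, 0.543, -0.453]
ft_force: [0.2, -3.8, -3.5]
opening: 0.0325
```

```bash
python3 - <<'E'
from seg import *
s=st();print(s['ft_torque'])
a=snapshot('scene');save(cv2.resize(a['pixels'][200:320,320:440],None,fx=5,fy=5,interpolation=cv2.INTER_CUBIC),'s10.png')
E
```

```text
t 13.07 p [0.5747 0.1574 0.1337] x [-0.001 -0.001 -1.   ] yaw -10.39 F [ 0.23 -3.8  -3.55] open 0.0325 j [ 0.17  0.59  1.54 -0.    1.01  0.35]
[-0.58796186 -0.17697318 -0.04166915]
```

View pics/s10.png

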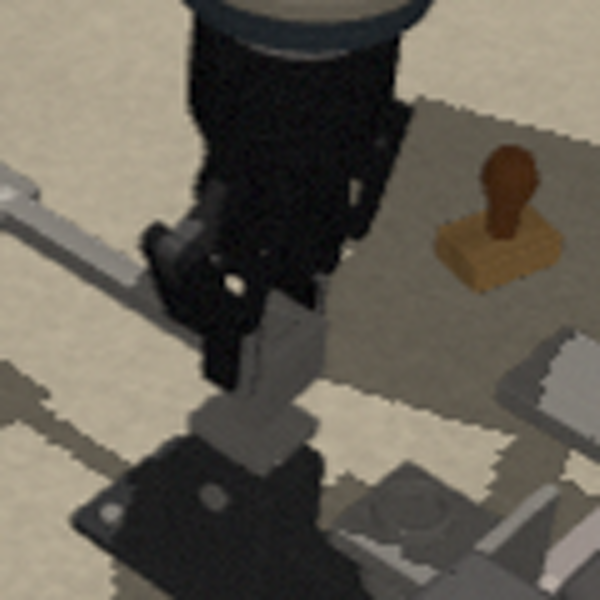

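The hub is over the stub tip in the crop at (285,340), with a small side force of -3.8 N in y. I'll ease back slightly and continue down.

Call:
drive_tool(
  steps=[
    [[1,0.03,0,0.015,0,0,0],[1,0.12,0,0.015,0,0,0],[1,0.2,0,0.015,0,0,0],[1,0.2,0,0.015,0,0,0]],
  ],
)

```text
clock: 13.62
tcp_pos: [0.5747, 0.1568, 0.1217]
orientation: [-0.543, -0.453, 0.543, -0.453]
ft_force: [1.4, -0.4, -1.2]
opening: 0.0325
```

```bash
python3 - <<'E'
from seg import *
s=st();print(s['ft_torque'])
E
```

```text
t 13.62 p [0.5747 0.1568 0.1217] x [-0. -0. -1.] yaw -10.39 F [ 1.42 -0.37 -1.18] open 0.0325 j [0.17 0.6  1.56 0.   0.99 0.35]
[ 0.10401246 -0.10163952 -0.06925805]
```

Sliding freely. About 10 mm to go.

Call:
drive_tool(
  steps=[
    [[1,0.08,0,0,0,0,0],[1,0.14,0,0,0,0,0],[1,0.165,0,0,0,0,0],[1,0.165,0,0,0,0,0]],
  ],
)

```text
clock: 14.12
tcp_pos: [0.5747, 0.1567, 0.1121]
orientation: [-0.543, -0.453, 0.543, -0.453]
ft_force: [1.5, 1.0, -1.1]
opening: 0.0326
```

```bash
python3 - <<'E'
from seg import *
s=st();print(s['ft_torque'])
a=snapshot('scene');save(cv2.resize(a['pixels'][200:320,320:440],None,fx=5,fy=5,interpolation=cv2.INTER_CUBIC),'s11.png')
E
```

```text
t 14.12 p [0.5747 0.1567 0.1121] x [-0. -0. -1.] yaw -10.39 F [ 1.49  0.95 -1.11] open 0.0326 j [ 0.17  0.61  1.56 -0.    0.96  0.35]
[ 0.03901364 -0.08591016 -0.00906006]
```

View pics/s11.png

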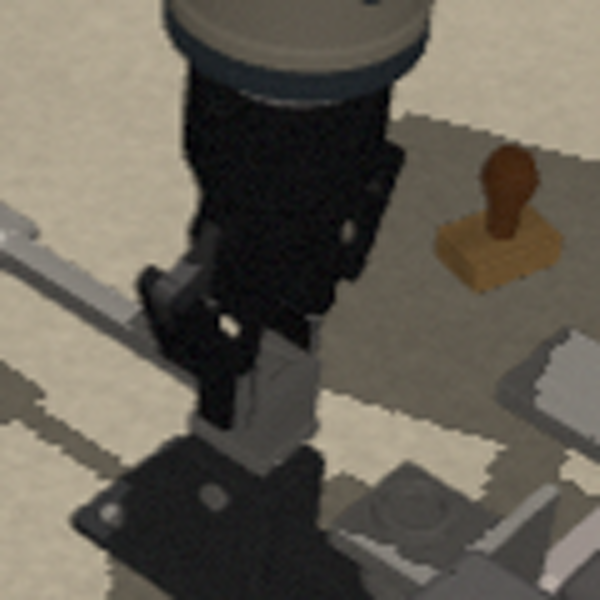

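Call:
drive_tool(
  steps=[
    [[1,0.02,0,0,0,0,0],[1,0.03,0,0,0,0,0],[1,0.03,0,0,0,0,0]],
  ],
)

```text
clock: 14.55
tcp_pos: [0.5748, 0.1568, 0.1115]
orientation: [0.543, 0.453, -0.543, 0.453]
ft_force: [-5.2, -1.4, 16.9]
opening: 0.0327
```

```bash
python3 - <<'E'
from seg import *
s=st();print(s['ft_torque'])
E
```

```text
t 14.55 p [0.5748 0.1568 0.1115] x [ 0.001  0.    -1.   ] yaw -10.38 F [-5.24 -1.4  16.95] open 0.0327 j [0.17 0.61 1.56 0.   0.96 0.35]
[-0.14026757  0.88986561 -0.03593901]
```

Seated: contact at 17 N with TCP z = 0.1115, as predicted. I'll release and rise.

Call:
drive_tool(
  steps=[
    [[1,-0.012,0,0,0,0,0],[-1,-0.012,0,0,0,0,0],[-1,-0.012,0,0,0,0,0],[-1,-0.012,0,0,0,0,0],[-1,-0.012,0,0,0,0,0]],
  ],
)

```text
clock: 15.18
tcp_pos: [0.5747, 0.1567, 0.1111]
orientation: [-0.543, -0.453, 0.543, -0.453]
ft_force: [-0.3, -0.3, -0.5]
opening: 0.0854
```

Call:
drive_tool(
  steps=[
    [[-1,-0.3,0,0,0,0,0],[-1,-1,0,0,0,0,0],[-1,-1.8,0,0,0,0,0],[1,-1.8,0,0.6,0,0,0],[1,-1.8,0,1.6,0,0,0]],
  ],
)

```text
clock: 15.8
tcp_pos: [0.5577, 0.0624, 0.2197]
orientation: [0.543, 0.453, -0.542, 0.454]
ft_force: [1.3, -1.3, -0.4]
opening: 0.0519
```

Call:
drive_tool(
  steps=[
    [[1,0,0,0.8,0,0,0],[1,0,0,0.9,0,0,0],[1,0,0,0.9,0,0,0]],
  ],
)

```text
clock: 16.18
tcp_pos: [0.5478, 0.0092, 0.2192]
orientation: [0.544, 0.452, -0.543, 0.452]
ft_force: [0.2, 0.9, 0.0]
opening: -0.0
```

```bash
python3 chk.py d .5755 .157; python3 - <<'E'
import cv2
a=cv2.imread('pics/scene_d.png');cv2.imwrite('pics/sd.png',cv2.resize(a[150:330,260:460],None,fx=3.5,fy=3.3,interpolation=cv2.INTER_CUBIC))
E
```

```text
t 16.18 p [0.5478 0.0092 0.2192] x [ 0.  0. -1.] yaw -10.44 F [0.22 0.9  0.03] open -0.0 j [-0.09  0.42  1.58  0.    1.14  0.09]
top
earR 356 mean [0.5911 0.2465 0.0861] rect [591.1 245.6] [64.9 50.4] 79.69
earP 409 mean [0.4823 0.2651 0.086 ] rect [482.6 265.4] [65.2 49.8] 79.06
mach top 5776 mean [0.557  0.3795 0.149 ] rect [561.  382.8] [179.3 302.4] 79.74
jbase 239 mean [0.5598 0.2112 0.0086] rect [561.6 211.7] [114.5  28.8] 78.18
saddle none
plate none
stub 171 mean [0.5732 0.1569 0.1166] rect [574.  156.9] [34.8 35. ] 80.08
scene
earR 289 mean [0.5977 0.2382 0.0857] rect [589.7 235.3] [49.4 52.3] 77.82
earP 521 mean [0.4862 0.262  0.0857] rect [483.2 265.5] [69.5 54.5] 80.49
mach top 10867 mean [0.5871 0.3837 0.1466] rect [559.2 382.1] [180.3 306.2] 79.96
jbase 857 mean [0.596  0.1609 0.0083] rect [600.1 159.9] [176.3  64.3] 61.27
saddle 32 mean [0.6049 0.2319 0.0604] rect [605.4 231.4] [21.5  6.9] 80.6
plate 130 mean [0.5851 0.1617 0.0856] rect [584.6 161.8] [30.3 52.5] 30.42
stub 380 mean [0.5785 0.1574 0.1126] rect [574.  154.9] [38.9 40.2] 81.93
```

View pics/sd.png

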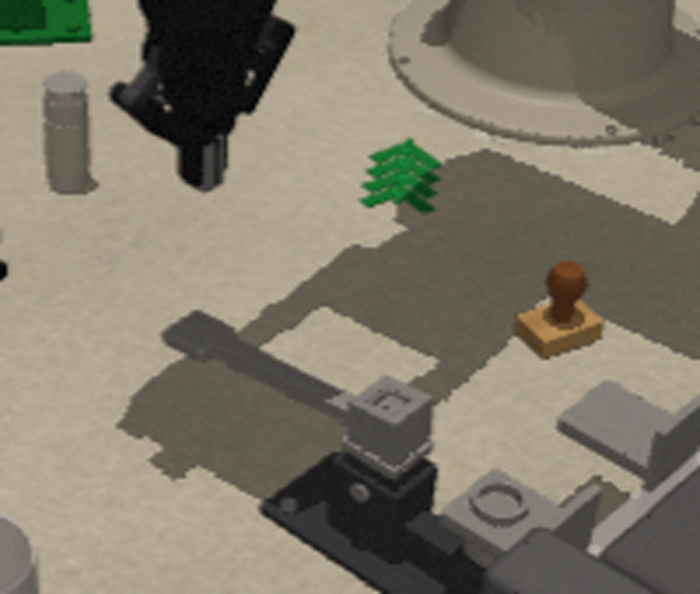

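View pics/top_d.png

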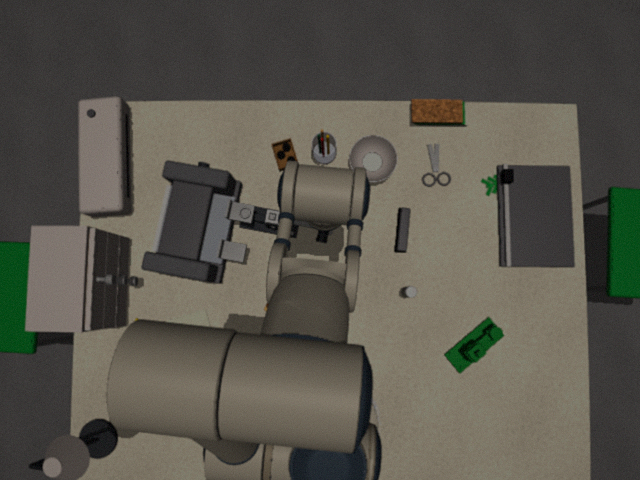

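In the crop the hub is at (390,420), down on the shoulder plate, with the bar running to the paddle at (198,335) at the rear. Next I locate the paddle.

```bash
cat > pad.py <<'E'
from seg import *
def paddle(W,verbose=True):
    o=np.array([.5745,.157]); d=np.array([.1775,.984]); d/=np.linalg.norm(d); e=np.array([d[1],-d[0]])
    u=(W[...,:2]-o)@d; v=(W[...,:2]-o)@e; z=W[...,2]
    m=(u<-.02)&(u>-.19)&(abs(v)<.025)&(z>.012)&(z<.125)
    for a in np.arange(-.175,-.02,.025):
        q=m&(u>=a)&(u<a+.025)
        if q.sum()>3: print(round(a+.0125,3),q.sum(),'z',np.percentile(z[q],[50,90,97]).round(4),'v',np.percentile(v[q],[3,97]).round(4))
    if m.sum(): print('u min',np.percentile(u[m],[0.5,2]).round(4))
    m2=m&(u<-.13)
    return W[m2]
E
python3 - <<'E'
from pad import *
a=snapshot('scene');W=world(a);P=paddle(W);print(P.mean(0))
st()
E
```

```text
-0.162 84 z [0.0831 0.0858 0.0865] v [-0.0133  0.0183]
-0.137 130 z [0.0846 0.0871 0.0876] v [-0.0128  0.0172]
-0.112 83 z [0.0867 0.0894 0.09  ] v [-0.0059  0.0089]
-0.088 83 z [0.0898 0.0922 0.0931] v [-0.0066  0.0089]
-0.063 95 z [0.0923 0.0951 0.0957] v [-0.0063  0.009 ]
-0.038 82 z [0.0939 0.0962 0.097 ] v [-0.0055  0.0188]
-0.013 48 z [0.0493 0.0803 0.1146] v [0.0012 0.0215]
u min [-0.1665 -0.1644]
[0.55287048 0.01096636 0.08309435]
t 16.32 p [0.5479 0.0103 0.2191] x [ 0.  0. -1.] yaw -10.33 F [0.21 0.14 0.02] open 0.0002 j [-0.09  0.42  1.58  0.    1.14  0.09]
```

```bash
python3 - <<'E'
from h import *
s=st(); print(row([.5475,.0028,.115],tgt(-10.3),s))
E
```

```text
t 16.32 p [0.5479 0.0103 0.2191] x [ 0.  0. -1.] yaw -10.33 F [0.21 0.14 0.02] open 0.0002 j [-0.09  0.42  1.58  0.    1.14  0.09]
[1.735, 0.016, 0.124, -0.003, -0.001, -0.0]
```

Call:
drive_tool(
  steps=[
    [[1,0.5,0.016,0.124,0,0,0],[1,1.2,0.016,0.124,0,0,0],[1,1.6,0.016,0.124,0,0,0],[1,1.73,0.016,0.124,0,0,0],[1,1.73,0.016,0.124,0,0,0]],
  ],
)

```text
clock: 16.95
tcp_pos: [0.5475, 0.0023, 0.1155]
orientation: [-0.543, -0.453, 0.543, -0.453]
ft_force: [-0.1, -0.1, -0.0]
opening: -0.0002
```

Call:
drive_tool(
  steps=[
    [[1,0.1,0,0,0,0,0],[1,0.2,0,0,0,0,0],[1,0.3,0,0,0,0,0],[1,0.3,0,0,0,0,0]],
  ],
)

```text
clock: 17.45
tcp_pos: [0.5471, 0.0016, 0.097]
orientation: [-0.543, -0.453, 0.543, -0.453]
ft_force: [-0.4, -1.8, 1.1]
opening: -0.0
```

```bash
python3 - <<'E'
from pad import *
st()
a=snapshot('scene');save(cv2.resize(a['pixels'][150:330,260:460],None,fx=3.5,fy=3.3,interpolation=cv2.INTER_CUBIC),'p1.png');paddle(world(a))
E
```

```text
t 17.45 p [0.5471 0.0016 0.097 ] x [-0.001 -0.    -1.   ] yaw -10.39 F [-0.43 -1.82  1.13] open -0.0 j [-0.11  0.59  1.7  -0.    0.86  0.08]
-0.162 150 z [0.0923 0.111  0.1214] v [-0.0138  0.0166]
-0.137 195 z [0.0806 0.1173 0.1226] v [-0.0136  0.0168]
-0.112 80 z [0.0823 0.0849 0.0863] v [-0.007   0.0075]
-0.088 83 z [0.0854 0.0892 0.0904] v [-0.006   0.0084]
-0.063 94 z [0.0889 0.0929 0.0941] v [-0.0076  0.0115]
-0.038 81 z [0.0924 0.0955 0.0961] v [-0.0055  0.0191]
-0.013 60 z [0.0631 0.1152 0.1158] v [-0.0109  0.0212]
u min [-0.1658 -0.1627]
```

View pics/p1.png

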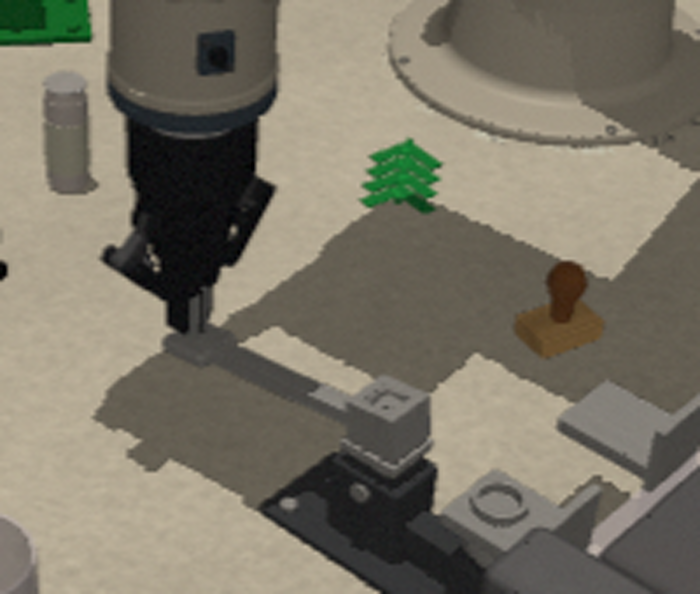

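The fingertips are on the paddle at (200,340). Now the trial press.

Call:
drive_tool(
  steps=[
    [[1,0.1,0,0,0,0,0],[1,0.2,0,0,0,0,0],[1,0.3,0,0,0,0,0],[1,0.4,0,0,0,0,0],[1,0.4,0,0,0,0,0]],
  ],
)

```text
clock: 18.12
tcp_pos: [0.5473, 0.0019, 0.073]
orientation: [0.543, 0.453, -0.543, 0.453]
ft_force: [0.3, 1.3, 6.1]
opening: 0.0001
```

Call:
drive_tool(
  steps=[
    [[1,0.08,0,0,0,0,0],[1,0.16,0,0,0,0,0],[1,0.24,0,0,0,0,0],[1,0.24,0,0,0,0,0]],
  ],
)

```text
clock: 18.62
tcp_pos: [0.5474, 0.0019, 0.0588]
orientation: [0.543, 0.453, -0.543, 0.453]
ft_force: [-0.1, 1.0, 6.3]
opening: 0.0
```

```bash
cat > look.py <<'E'
from pad import *
import sys
st()
a=snapshot('scene');save(cv2.resize(a['pixels'][150:330,260:460],None,fx=3.5,fy=3.3,interpolation=cv2.INTER_CUBIC),sys.argv[1]);W=world(a);paddle(W)
rect(comp(W,.078,.104,.591,.245,.05),'earR')
rect(comp(W,.078,.104,.483,.265,.05),'earP')
rect(comp(W,.12,.2,.56,.38,.25),'mach')
E
python3 look.py p2.png
```

```text
t 18.62 p [0.5474 0.0019 0.0588] x [ 0.  0. -1.] yaw -10.39 F [-0.07  0.96  6.31] open 0.0 j [-0.11  0.65  1.72  0.    0.77  0.08]
-0.162 203 z [0.069  0.1064 0.1114] v [-0.0123  0.0198]
-0.137 330 z [0.0853 0.1181 0.1234] v [-0.0194  0.0188]
-0.112 74 z [0.0539 0.0602 0.0613] v [-0.0059  0.0096]
-0.088 74 z [0.0637 0.0693 0.0709] v [-0.0062  0.0089]
-0.063 84 z [0.0742 0.0808 0.0825] v [-0.0065  0.0091]
-0.038 100 z [0.103  0.1112 0.1122] v [-0.0155  0.019 ]
-0.013 85 z [0.0818 0.113  0.1143] v [-0.0133  0.021 ]
u min [-0.1706 -0.1655]
earR 534 mean [0.5941 0.2363 0.0919] rect [590.2 236.4] [48.8 53.4] 78.93
earP 661 mean [0.4887 0.2661 0.0903] rect [482.5 266.6] [69.4 55.6] 79.75
mach 11078 mean [0.5882 0.3846 0.1483] rect [559.7 378. ] [191.6 303.6] 79.75
```

View pics/p2.png

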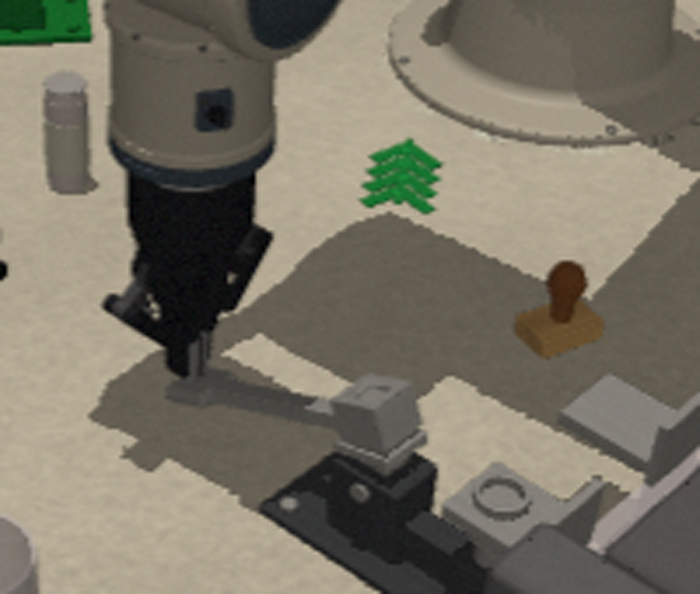

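The machine is rising (handle slope about 0.4 rad). I'll go on down to the stop.

Call:
drive_tool(
  steps=[
    [[1,0.08,0,-0.01,0,0,0],[1,0.16,0,-0.02,0,0,0],[1,0.2,0,-0.03,0,0,0],[1,0.2,0,-0.03,0,0,0]],
  ],
)

```text
clock: 19.18
tcp_pos: [0.5478, 0.0036, 0.0469]
orientation: [0.543, 0.453, -0.543, 0.453]
ft_force: [0.5, 0.0, 7.6]
opening: -0.0001
```

Call:
drive_tool(
  steps=[
    [[1,0.05,0,-0.01,0,0,0],[1,0.08,0,-0.02,0,0,0],[1,0.08,0,-0.02,0,0,0]],
  ],
)

```text
clock: 19.55
tcp_pos: [0.548, 0.0048, 0.0422]
orientation: [0.543, 0.453, -0.543, 0.453]
ft_force: [0.3, 0.3, 7.4]
opening: 0.0002
```

```bash
python3 look.py p3.png
```

```text
t 19.55 p [0.548  0.0048 0.0422] x [ 0.  0. -1.] yaw -10.39 F [0.31 0.26 7.36] open 0.0002 j [-0.1   0.68  1.73  0.    0.74  0.08]
-0.162 117 z [0.0543 0.0892 0.0926] v [-0.0096  0.0213]
-0.137 478 z [0.0742 0.1176 0.1233] v [-0.017   0.0215]
-0.112 74 z [0.0389 0.0471 0.0493] v [-0.0059  0.0084]
-0.088 74 z [0.0531 0.061  0.0631] v [-0.006   0.0083]
-0.063 81 z [0.0672 0.0749 0.0766] v [-0.007   0.0198]
-0.038 114 z [0.1029 0.1091 0.1118] v [-0.0137  0.0184]
-0.013 87 z [0.0869 0.1132 0.1146] v [-0.0141  0.0213]
u min [-0.1668 -0.1622]
earR 488 mean [0.5963 0.2385 0.0966] rect [590.2 237.8] [49.4 51.4] 79.29
earP 669 mean [0.489  0.2666 0.0948] rect [483.3 267.3] [69.2 56.2] 80.33
mach 11326 mean [0.5893 0.3849 0.15  ] rect [560.5 379.3] [192.7 303.6] 79.51
```

View pics/p3.png

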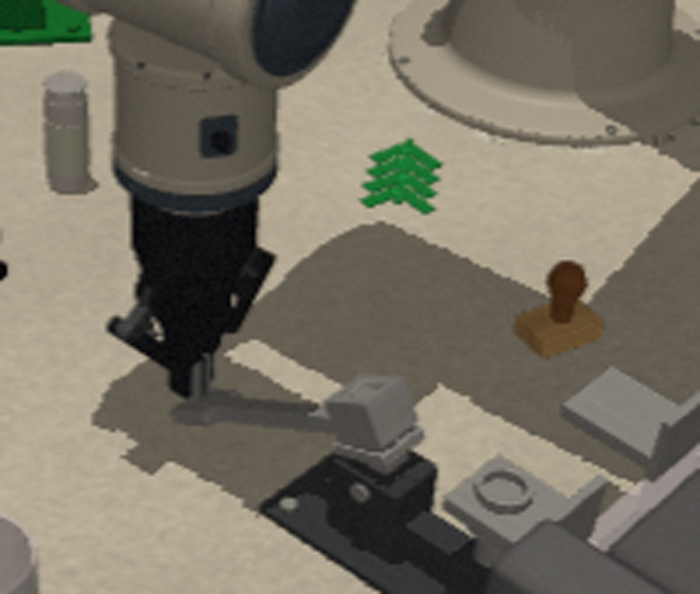

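Call:
drive_tool(
  steps=[
    [[1,0.04,0,-0.01,0,0,0],[1,0.07,0,-0.02,0,0,0],[1,0.07,0,-0.02,0,0,0]],
  ],
)

```text
clock: 19.98
tcp_pos: [0.5484, 0.006, 0.0381]
orientation: [0.543, 0.453, -0.543, 0.453]
ft_force: [0.2, 0.3, 7.8]
opening: -0.0002
```

Call:
drive_tool(
  steps=[
    [[1,0.03,0,0,0,0,0],[1,0.05,0,-0.01,0,0,0],[1,0.05,0,-0.01,0,0,0]],
  ],
)

```text
clock: 20.35
tcp_pos: [0.5489, 0.0064, 0.0357]
orientation: [0.544, 0.452, -0.543, 0.453]
ft_force: [-1.8, -1.4, 18.2]
opening: -0.0001
```

```bash
python3 look.py p4.png
```

```text
t 20.35 p [0.5489 0.0064 0.0357] x [ 0.002 -0.    -1.   ] yaw -10.39 F [-1.78 -1.45 18.22] open -0.0001 j [-0.1   0.69  1.73 -0.    0.72  0.08]
-0.162 79 z [0.0687 0.0826 0.0856] v [0.0059 0.0189]
-0.137 533 z [0.0741 0.1178 0.1225] v [-0.0182  0.0216]
-0.112 74 z [0.0333 0.0415 0.0442] v [-0.0034  0.0144]
-0.088 74 z [0.0502 0.0576 0.0593] v [-0.0058  0.0082]
-0.063 76 z [0.0651 0.0718 0.074 ] v [-0.0066  0.0176]
-0.038 121 z [0.0998 0.1094 0.1112] v [-0.0145  0.019 ]
-0.013 82 z [0.0835 0.1129 0.1149] v [-0.0114  0.0209]
u min [-0.1666 -0.161 ]
earR 400 mean [0.5979 0.2388 0.0971] rect [589.7 237. ] [49.9 53.1] 78.86
earP 695 mean [0.4888 0.268  0.0951] rect [478.6 270.6] [77.4 72. ] 72.34
mach 11369 mean [0.5896 0.3852 0.1505] rect [561.1 379.2] [193.3 303.8] 79.71
```

View pics/p4.png

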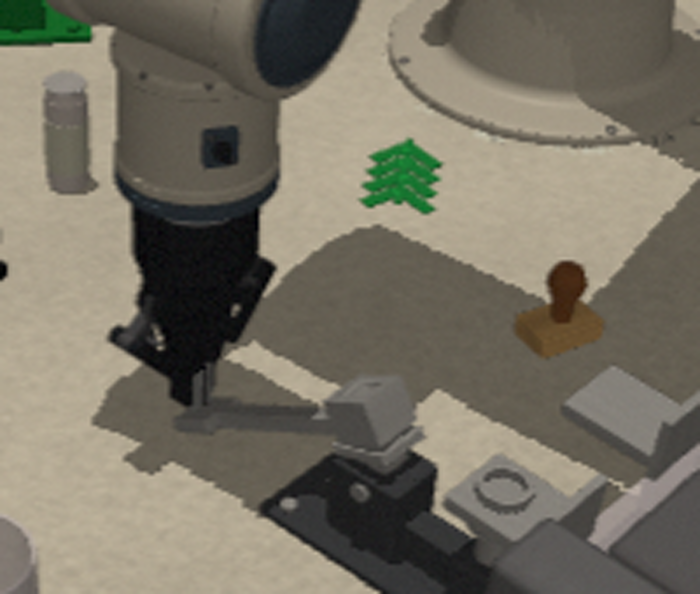

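```bash
cat > lift.py <<'E'
from pad import *
W0=np.load('scene0.npy')
def ear(W,c):
    m=(np.hypot(W[...,0]-c[0],W[...,1]-c[1])<.02)&(W[...,2]>.075)&(W[...,2]<.13)
    return W[m]
def lift(W):
    for c in [(.590,.2356),(.482,.255)]:
        P0=ear(W0,c);P=ear(W,c); print('ear',len(P0),len(P),'dz',(np.percentile(P[:,2],[25,50,75])-np.percentile(P0[:,2],[25,50,75])).round(4))
def hub(W):
    # hub top face plane: points z>.1 near stub
    m=(np.hypot(W[...,0]-.5725,W[...,1]-.144)<.026)&(W[...,2]>.100)&(W[...,2]<.13)
    P=W[m]; print('hub n',len(P),P.mean(0).round(4))
E
python3 - <<'E'
from lift import *
a=snapshot('scene');W=world(a);lift(W);hub(W);save(cv2.resize(a['pixels'][230:330,290:450],None,fx=5,fy=5,interpolation=cv2.INTER_CUBIC),'p5.png')
P0=W0
# machine rigid lift: compare top plate slope
for nm,V in (('0',W0),('1',W)):
    q=comp(V,.12,.2,.56,.38,.25)
    y=(q[:,:2]-[.5607,.3832])@[.1805,.9836]
    for lo,hi in ((-.1,-.05),(.03,.09)):
        s=q[(y>lo)&(y<hi)];print(nm,lo,len(s),np.percentile(s[:,2],[90,97]).round(4))
st()
E
```

```text
ear 272 285 dz [0.0122 0.0123 0.0122]
ear 202 212 dz [0.0129 0.0126 0.0125]
hub n 319 [0.5752 0.1445 0.1107]
0 -0.1 1320 [0.1508 0.1517]
0 0.03 3648 [0.1506 0.1514]
1 -0.1 1285 [0.1592 0.1602]
1 0.03 3827 [0.1532 0.1542]
t 20.45 p [0.5488 0.0064 0.0357] x [ 0.002 -0.    -1.   ] yaw -10.39 F [-1.66 -1.84 18.78] open -0.0003 j [-0.1   0.69  1.73 -0.    0.72  0.08]
```

View pics/p5.png

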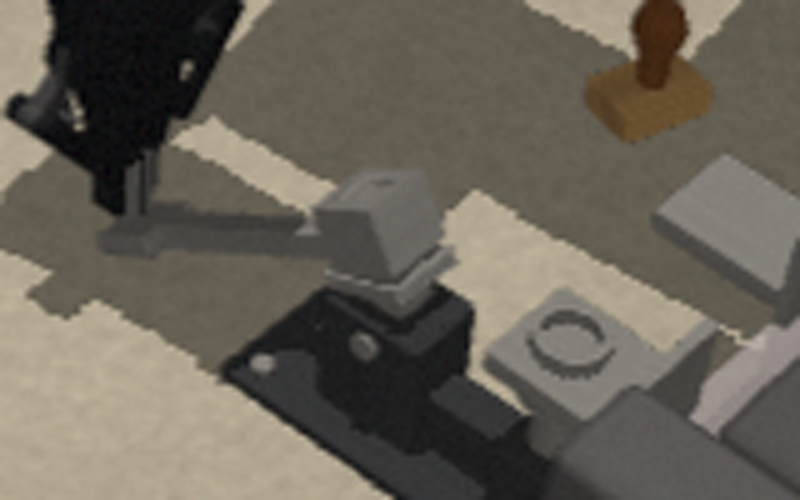

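The lift measures 12.2 mm, which is the full 20 mm stroke less the 8 mm gap, and force has jumped at the stop, so the trial lift is complete. Now I let it come fully up.

Call:
drive_tool(
  steps=[
    [[1,-0.08,0,0.02,0,0,0],[1,-0.18,0,0.03,0,0,0],[1,-0.28,0,0.05,0,0,0],[1,-0.38,0,0.06,0,0,0],[1,-0.48,0,0.07,0,0,0]],
  ],
)

```text
clock: 21.08
tcp_pos: [0.5473, 0.0019, 0.0639]
orientation: [-0.543, -0.453, 0.543, -0.453]
ft_force: [-1.5, -6.0, 2.8]
opening: 0.0003
```

Call:
drive_tool(
  steps=[
    [[1,-0.12,0,0,0,0,0],[1,-0.26,0,0,0,0,0],[1,-0.42,0,0,0,0,0],[1,-0.6,0,0,0,0,0],[1,-1.2,0,0,0,0,0]],
  ],
)

```text
clock: 21.7
tcp_pos: [0.5464, 0.0025, 0.1354]
orientation: [-0.542, -0.454, 0.544, -0.452]
ft_force: [1.0, 0.3, 0.1]
opening: 0.0001
```

Call:
drive_tool(
  steps=[
    [[1,0,0,0,0,0,0],[1,0,0,0,0,0,0],[1,0,0,0,0,0,0]],
  ],
)

```text
clock: 22.08
tcp_pos: [0.5469, 0.0024, 0.135]
orientation: [-0.543, -0.453, 0.544, -0.452]
ft_force: [-0.1, -0.4, -0.4]
opening: 0.0002
```

```bash
python3 look.py p6.png; python3 - <<'E'
from lift import *
a=snapshot('scene');W=world(a);lift(W);hub(W)
rect(comp(W,.004,.016,.58,.177,.12),'jbase')
rect(comp(W,.098,.13,.5755,.157,.025),'hub')
a=snapshot('top');W=world(a)
rect(comp(W,.098,.13,.5755,.157,.025),'hub')
rect(comp(W,.081,.091,.591,.245,.05),'earR')
E
```

```text
t 22.07 p [0.5469 0.0024 0.135 ] x [-0.001  0.    -1.   ] yaw -10.39 F [-0.12 -0.4  -0.42] open 0.0002 j [-0.1   0.53  1.67  0.    0.95  0.08]
-0.162 100 z [0.0829 0.1149 0.1234] v [-0.0139  0.0162]
-0.137 140 z [0.0844 0.0876 0.1212] v [-0.0157  0.0167]
-0.112 83 z [0.0871 0.0897 0.0908] v [-0.0066  0.0079]
-0.088 86 z [0.0897 0.0922 0.0927] v [-0.0068  0.0085]
-0.063 93 z [0.0917 0.0951 0.0956] v [-0.006   0.0107]
-0.038 85 z [0.0938 0.0972 0.0988] v [-0.0055  0.0194]
-0.013 46 z [0.0478 0.0751 0.1032] v [-0.0008  0.0213]
u min [-0.1665 -0.1642]
earR 487 mean [0.5924 0.2313 0.0869] rect [589.7 231.3] [48.1 52. ] 79.34
earP 625 mean [0.4876 0.2627 0.0864] rect [483.5 262.4] [71.4 53.3] 78.37
mach 10820 mean [0.5867 0.38   0.1466] rect [560.6 378.9] [179.9 303.9] 79.34
ear 272 274 dz [-0.0003 -0.0002 -0.0005]
ear 202 213 dz [ 0.0002 -0.0001 -0.0002]
hub n 249 [0.5775 0.1514 0.1147]
jbase 848 mean [0.5957 0.1587 0.0082] rect [599.3 156.7] [170.4  63.6] 60.09
hub 378 mean [0.5786 0.1572 0.1128] rect [574.2 154.9] [37.3 36.7] 79.71
hub 181 mean [0.5733 0.1562 0.1161] rect [574.1 156.5] [35.1 34.8] 78.77
earR 305 mean [0.5902 0.2441 0.0859] rect [590.2 241.3] [63.7 50.2] 79.8
```

View pics/p6.png

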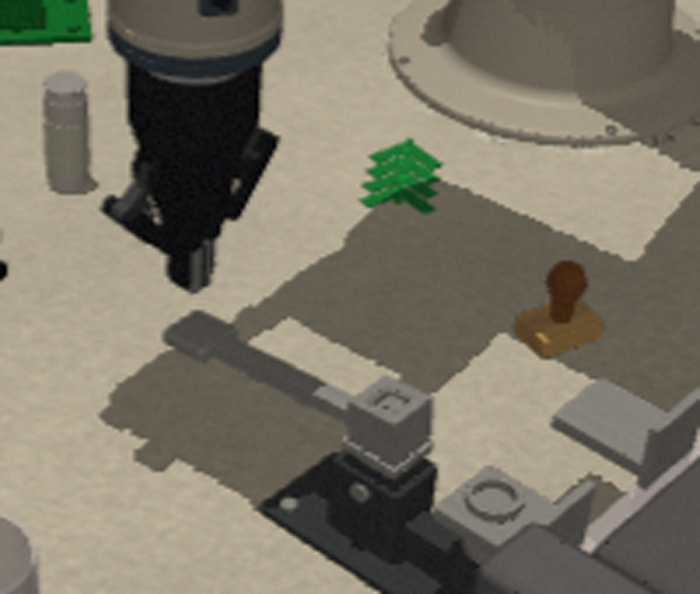

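The machine is back on its feet (ear dz about 0) and the handle is back at its rest slope. The machine crept about 4 mm toward the jack while being lowered, but the pad is still well over the saddle. Second press now.

Call:
drive_tool(
  steps=[
    [[1,0.3,0,0,0,0,0],[1,0.5,0,0,0,0,0],[1,0.64,0,0,0,0,0],[1,0.74,0,0,0,0,0],[1,0.84,0,0,0,0,0]],
  ],
)

```text
clock: 22.85
tcp_pos: [0.5475, 0.0022, 0.0851]
orientation: [0.543, 0.453, -0.543, 0.453]
ft_force: [-1.1, -2.4, 1.8]
opening: 0.0003
```

Call:
drive_tool(
  steps=[
    [[1,0.1,0,0,0,0,0],[1,0.2,0,0,0,0,0],[1,0.3,0,0,0,0,0],[1,0.4,0,0,0,0,0],[1,0.4,0,0,0,0,0]],
  ],
)

```text
clock: 23.48
tcp_pos: [0.5476, 0.0025, 0.0611]
orientation: [0.543, 0.453, -0.543, 0.453]
ft_force: [0.5, 0.3, 6.2]
opening: 0.0002
```

```bash
python3 - <<'E'
from lift import *
s=st();a=snapshot('scene');W=world(a);lift(W)
rect(comp(W,.12,.2,.56,.38,.25),'mach')
print(row([.5488,.0062,.0385],None,s))
E
```

```text
t 23.48 p [0.5476 0.0025 0.0611] x [ 0.  0. -1.] yaw -10.39 F [0.52 0.33 6.18] open 0.0002 j [-0.1   0.64  1.72  0.    0.78  0.08]
ear 272 281 dz [0.0044 0.0044 0.0044]
ear 202 204 dz [0.0048 0.0049 0.0047]
mach 10992 mean [0.5881 0.3807 0.1481] rect [559.9 374.4] [190.9 304.2] 79.5
[0.377, 0.009, -0.064, 0.0, 0.0, 0.0]
```

Call:
drive_tool(
  steps=[
    [[1,0.1,0,-0.015,0,0,0],[1,0.2,0,-0.03,0,0,0],[1,0.3,0,-0.05,0,0,0],[1,0.37,0,-0.06,0,0,0],[1,0.37,0,-0.06,0,0,0]],
  ],
)

```text
clock: 24.15
tcp_pos: [0.5483, 0.006, 0.039]
orientation: [0.543, 0.453, -0.543, 0.453]
ft_force: [0.9, -0.2, 6.4]
opening: -0.0003
```

Call:
drive_tool(
  steps=[
    [[1,0.025,0,0,0,0,0],[1,0.035,0,-0.005,0,0,0],[1,0.035,0,-0.005,0,0,0]],
  ],
)

```text
clock: 24.52
tcp_pos: [0.5486, 0.0062, 0.0373]
orientation: [0.544, 0.452, -0.543, 0.453]
ft_force: [0.1, -0.6, 8.8]
opening: 0.0005
```

```bash
python3 - <<'E'
from lift import *
s=st();a=snapshot('scene');W=world(a);lift(W)
rect(comp(W,.12,.2,.56,.38,.25),'mach')
E
```

```text
t 24.52 p [0.5486 0.0062 0.0373] x [ 0.001  0.    -1.   ] yaw -10.39 F [ 0.1  -0.57  8.78] open 0.0005 j [-0.1   0.68  1.73  0.    0.73  0.08]
ear 272 301 dz [0.0116 0.0115 0.0116]
ear 202 215 dz [0.0122 0.0125 0.0123]
mach 11313 mean [0.5894 0.3811 0.1504] rect [560.7 375.5] [192.8 303.8] 79.33
```

Call:
drive_tool(
  steps=[
    [[1,0.015,0,0,0,0,0],[1,0.02,0,0,0,0,0],[1,0.02,0,0,0,0,0]],
  ],
)

```text
clock: 24.95
tcp_pos: [0.5487, 0.0062, 0.0362]
orientation: [0.544, 0.452, -0.543, 0.453]
ft_force: [-0.6, 0.6, 11.4]
opening: -0.0
```

```bash
python3 - <<'E'
from lift import *
s=st();a=snapshot('scene');W=world(a);lift(W);print(st()['ft_force'])
rect(comp(W,.12,.2,.56,.38,.25),'mach')
save(a['pixels'],'p7.png')
E
```

```text
t 24.95 p [0.5487 0.0062 0.0362] x [ 0.002  0.    -1.   ] yaw -10.39 F [-0.61  0.59 11.4 ] open -0.0 j [-0.1   0.69  1.73  0.    0.72  0.08]
ear 272 305 dz [0.0118 0.0118 0.0119]
ear 202 220 dz [0.0125 0.0124 0.0126]
t 25.0 p [0.5487 0.0062 0.0362] x [ 0.002  0.    -1.   ] yaw -10.39 F [-0.09  0.57 10.57] open -0.0001 j [-0.1   0.69  1.73  0.    0.72  0.08]
[-0.09417139  0.57159807 10.56919087]
mach 11316 mean [0.5894 0.3812 0.1504] rect [559.5 375.7] [192.6 305.6] 79.36
```

View pics/p7.png

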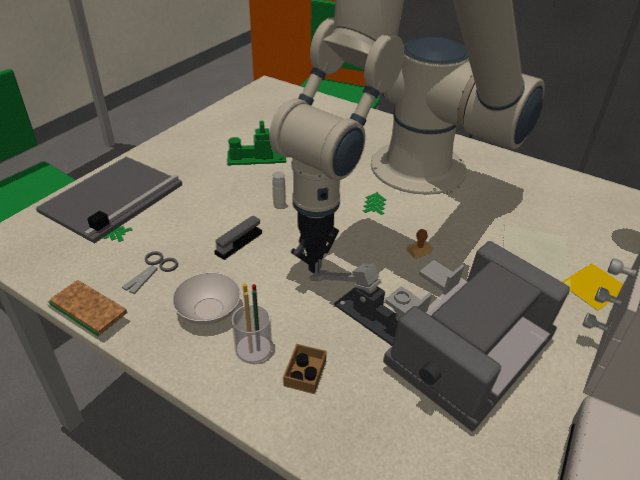

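Call:
drive_tool(
  steps=[
    [[1,0.01,0,0,0,0,0],[1,0.015,0,0,0,0,0],[1,0.015,0,0,0,0,0],[1,0.015,0,0,0,0,0],[1,0.015,0,0,0,0,0]],
  ],
)

```text
clock: 25.62
tcp_pos: [0.5489, 0.0063, 0.0357]
orientation: [0.544, 0.452, -0.543, 0.453]
ft_force: [-1.2, 0.7, 18.2]
opening: -0.0003
```

```bash
python3 - <<'E'
from lift import *
s=st();a=snapshot('scene');W=world(a);lift(W);s=st()
rect(comp(W,.12,.2,.56,.38,.25),'mach')
b=a['pixels'];save(cv2.resize(b[230:330,290:450],None,fx=5,fy=5,interpolation=cv2.INTER_CUBIC),'p8.png')
E
```

```text
t 25.62 p [0.5489 0.0063 0.0357] x [ 0.002  0.    -1.   ] yaw -10.39 F [-1.18  0.75 18.15] open -0.0003 j [-0.1   0.69  1.73  0.    0.72  0.08]
ear 272 296 dz [0.0117 0.0117 0.0117]
ear 202 211 dz [0.0125 0.0125 0.0123]
t 25.68 p [0.5489 0.0063 0.0357] x [ 0.002  0.    -1.   ] yaw -10.39 F [-1.58  1.09 17.63] open -0.0002 j [-0.1   0.69  1.73  0.    0.72  0.08]
mach 11302 mean [0.5894 0.3813 0.1505] rect [560.3 375.4] [193.2 304.3] 79.54
```

View pics/p8.png

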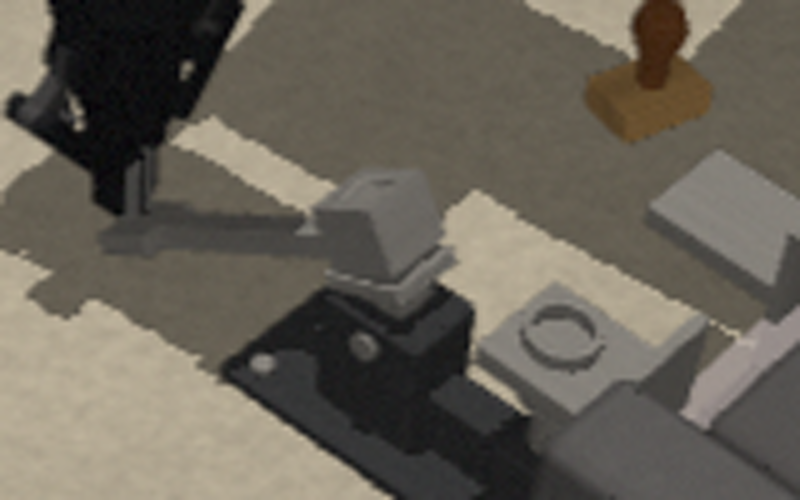

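The handle is at its stop again at 18 N (hub at (380,225)), the raised ring is at (562,338), and the lift is about 12 mm and steady. Handing in.

```bash
python3 -c "
from rig import *
print(job_done())"
```

```text
the job is handed in; nothing more can be done
None
```

The job is done and handed in at about 26 s on the robot's clock, with the arm still holding the handle down.

- **Jack:** I slid the steel jack under the ringed ear. The stub was within about 1 mm of target, the heading matched the machine's within about 1°, and the machine did not move.
- **Handle:** I fitted it fully onto the stub with the bar to the rear. It bottomed on the shoulder plate at 17 N.
- **Trial lift:** Full stroke, with a 12.2 mm rise at the ear. I then released it completely, and both the machine and the handle came back to rest.
- **Final hold:** The handle is down at its stop with about 18 N on the paddle. The rise measured 11.7 mm at the marked ear and 12.5 mm at the plain one, and both were steady.

One check was not clean: the machine crept about 4 mm toward the jack while being lowered after the trial. I left it, as the pad was still over the saddle by the measured positions. The pad contact itself could not be seen directly. In the last full picture the other things on the table looked undisturbed; I did not measure their positions.

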